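# Empty the cup of tube caps through the funnel into the jar

## Robot

A 6-joint arm with a two-finger parallel gripper is mounted at the origin on the work surface. World frame = base frame: x ahead of the robot, y to its left, z up, the work surface at z = 0. Lengths are in m, angles in rad, forces in N, time in s.
With the tool pointing down it reaches from about 0.4 to 0.825 m from the base axis. Payload 7 kg.
Tool frame: the origin (TCP) lies between the finger pads; the fingertips stand 11 mm ahead of it and the grasp point (between the pads) lies 8 mm behind it (arm.tips_ahead is the distance from the TCP to the fingertips, in m); z points along the fingers, x is the direction in which the jaws open and shut, and the axes are right-handed (so a half turn about z gives the same grasp; the last joint's range is limited). The gripper opens to 88 mm and grips with 3 to 60 N. Pads are 19 mm wide; open, the fingers measure 130 mm over their backs; the gripper's body (78 mm by 193 mm) begins 47 mm behind the grasp point.
Start: joints at [-0.823, 0.359, 0.012, 0, -1.224, -0.288], TCP at [0.3, -0.605, 0.238] pointing down, gripper open.
Joint ranges: [-3.07, 3.07], [-1.43, 2.12], [-1.02, 1.25], [-3.03, 1.67], [-3.05, -0], [-3.03, 3.03]. Speed limits (rad/s): [2.39, 2.39, 3.01, 3.14, 3.14, 3.14].

## Interface

Orientations are given as [roll, pitch, yaw] about the fixed x, y, z axes, in that order (R = Rz(yaw) Ry(pitch) Rx(roll)).
In Python, from station import arm, optics, finder gives the robot as it stands. The module is installed in compiled form; this text tells all that it offers.
- The arm moves only by the tool apply_moves, never from a script. Its argument "increments" is one flat list of numbers, 6 for each row, row after row: the shift along the world's x, y, z in m, then the turn, a rotation vector about the world's x, y, z in rad. In form: [tx, ty, tz, rx, ry, rz, tx, ty, tz, rx, ry, rz, ...]. A call has 1 to 20 rows; each row shifts and turns the pose as measured when the row begins; what a row does not reach is not made up. A row lasts 1/12 s, in which the tool goes at most 41.7 mm and 7.16 degrees, less where a joint would pass 70% of its speed; a pose out of reach is approached as far as the arm can. A call with a gripper value outside its range is refused whole. "hand" is the closure, from 0 (fully open) to 1 (shut), set as the call begins (left out, the last holds). The fingers move at their own pace and stop on an object; "force" is the grip in N (left out, the last holds). Time passes only in rows, so rows that do not move let the fingers close. It gives the time, the measured TCP pose, the force and the opening at its end, in the units of the state.
- arm.get_state(): the state, without advancing time (a new reading comes with each control period).
- optics.grab_frame(name): name is "scene" or "top" or "wrist"; returns the picture (420x560x3 uint8, red, green, blue); there is no depth.
- optics.camera_model(name): a dict with "fx", "fy", "cx", "cy" (pixels), "dist_coeffs" ([k1, k2, p1, p2, k3] as OpenCV has them; the pictures are not rectified), "world_to_cam" (4x4, takes a point from world to camera coordinates); the wrist camera has in their place "T_tool_cam" (4x4, takes a point from camera to tool coordinates, whose origin is the TCP and whose axes are the tool frame's). Camera axes: x right, y up, looking along -z (the intrinsics and any distortion apply to the point x, -y, -z); pixel columns grow to the right and rows downward; lengths in m; the calibration is good to about 2 mm. A picture is of the moment at which its call begins: read the wrist's pose just before it. camera_model takes no time and is no camera call.
- arm.job_done(): hands the job in, once; it reports no verdict.
Trained networks look in the newest picture that a camera, given by its name, has taken for a name from the list of things; names that differ only in an ending like _2 or _b are one class to them, and where a whole thing is asked for, a point or a joint stands for the part that bears it (a point fixed in the world has none). Each returns a list of dicts, best first, with "conf" (0 to 1); they miss things now and then, are a little off and sometimes report something else, mostly with a low value. They report only what shows in the picture. A call takes as long as a camera call. They do not tell look-alikes from the thing itself.
- finder.find_in(camera, name): "box" ([left, top, right, bottom] in pixels, round what is visible of it).
- finder.landmark_of(camera, name): "point" ([column, row] in pixels: a listed point, or the origin of a listed thing).
The state is a dict: "t": time; "q": joint angles; "qd": joint speeds; "joint_efforts": joint torques, N m; "eef_pos": TCP position; "ee_rot": TCP orientation; "force": force on the tool from outside, world axes, zero at the start; "moment": the same for the moment, N m; "width": finger opening in m.
Only numpy, scipy, OpenCV 4.12 (cv2) and the standard library are available. Lean on these libraries where they do the work, as an engineer would, in place of code of your own. Each camera call takes 0.05 s, during which the arm holds its last target. There are 200 camera calls.

## Task

Take the blue cup out of its leaning stand and pour all six teal screw caps through the red funnel into the clear jar under it. When every cap has dropped down into the jar, put the empty cup back in its stand the way it stood. Leave the bottle, the amber pot and the tube rack standing where they are.

Things in the scene. Friction and masses are not known exactly. Their poses are not given: they have to be found in the camera images.
- stand: white fixed cup stand, foot 130 x 85 mm; origin at its centre on the bench, z up, x level the way the cup leans (away from the robot, +- yaw). The cup rests on a 74 mm ledge tipped 0.65 rad, against a back rest 40 mm wide on its +x side reaching 40 mm up along the cup, between cheeks 5 mm thick, 64 mm apart inside, reaching 24 mm up. Open above and on the -x side
- stand_seat (a point): point on the stand's ledge where the centre of the cup's underside belongs: 65 mm above the bench
- stand_rim_home (a point): where the centre of the cup's mouth is when it stands in the stand, 95 mm from stand_seat along the leaning axis
- cup: blue plastic cup, 95 mm high, 55 mm outside diameter at the foot and 58 mm at the rim, wall 3 mm, floor 4 mm, about 80 g empty. Origin: centre of its underside; z runs along its axis to the mouth. At the start it leans 0.65 rad (37 deg) from upright in the stand with the six caps inside, which fill its lower third
- cup_rim (a point): centre of the cup's mouth, 95 mm from its origin along its z axis
- jar: clear jar with a red funnel, fixed on a grey base plate 110 x 110 x 6 mm; origin at the plate's centre on the bench, z up. Jar: 74 mm across outside, 68 inside, inner floor at height 10 mm, rim at 81 mm. The funnel's spout is 47 mm wide inside and ends at height 58 mm; a cap is in the jar when it lies below the spout
- funnel_mouth (a point): centre of the funnel's round mouth, 122 mm above the bench; the mouth is 136 mm across outside, 130 mm inside
- bottle: white spray-cleaner bottle, 66 mm across, 190 mm high, loose; origin at the centre of its underside. Leave alone
- pot: amber sample pot with a white lid, 44 mm across, 55 mm high, loose; origin at the centre of its underside. Leave alone
- rack: white rack 70 x 150 mm with ten capped tubes, 66 mm high, loose; origin at the centre of its underside. Leave alone
- cap0: teal screw cap, a solid disc 16 mm across and 12 mm high, 10 g; origin at the centre of one flat face
- cap1: teal screw cap, a solid disc 16 mm across and 12 mm high, 10 g; origin at the centre of one flat face
- cap2: teal screw cap, a solid disc 16 mm across and 12 mm high, 10 g; origin at the centre of one flat face
- cap3: teal screw cap, a solid disc 16 mm across and 12 mm high, 10 g; origin at the centre of one flat face
- cap4: teal screw cap, a solid disc 16 mm across and 12 mm high, 10 g; origin at the centre of one flat face
- cap5: teal screw cap, a solid disc 16 mm across and 12 mm high, 10 g; origin at the centre of one flat face
Mind the look-alikes: they are no part of the job. There is more than one size of the cup; the job needs the middle-sized.

How it is judged:
On the way, in this order (a step that is already met when the one before it is completed fails the run):
1. the cup is lifted out of the stand with all six caps still inside (distance between cup and stand_seat above 0.06 m and z of each of cap0, cap1, cap2, cap3, cap4, cap5 in the frame of cup below 0.09 m), for 0.1 s.
2. all six caps lie in the jar, below the funnel's spout, while the cup is away from its stand (horizontal distance between each of cap0, cap1, cap2, cap3, cap4, cap5 and jar below 0.036 m and z of each of cap0, cap1, cap2, cap3, cap4, cap5 in the frame of jar below 0.06 m and distance between cup and stand_seat above 0.06 m), for 0.2 s.
At the end, for the whole second after the job is handed in: all six caps are in the jar below the funnel's spout; the cup is at rest back in the stand, the centre of its underside within 12 mm of stand_seat and the centre of its mouth within 15 mm of stand_rim_home (horizontal distance between each of cap0, cap1, cap2, cap3, cap4, cap5 and jar below 0.036 m and z of each of cap0, cap1, cap2, cap3, cap4, cap5 in the frame of jar below 0.06 m and distance between cup and stand_seat below 0.012 m and distance between cup_rim and stand_rim_home below 0.015 m and linear speed of cup below 0.02 m/s); the robot touches nothing.
It fails at once if the bottle is shifted by more than 30 mm or knocked over (distance of bottle from where it was at the start of the episode above 0.03 m or angle between bottle's own z axis and vertical above 0.5 rad).
It fails at once if the pot is shifted by more than 30 mm or knocked over (distance of pot from where it was at the start of the episode above 0.03 m or angle between pot's own z axis and vertical above 0.5 rad).
It fails at once if the rack is shifted by more than 30 mm or knocked over (distance of rack from where it was at the start of the episode above 0.03 m or angle between rack's own z axis and vertical above 0.5 rad).
It also fails if it takes over 64 s, if anything falls off the work surface, if the arm or the gripper's body presses on something with over 40 N, if the wrist force passes 120 N, or if a joint passes its speed limit or range.

## Working session

There is one attempt and no reset: what is moved stays moved. The work goes in short steps, Python scripts to look and compute and a tool call to move; the robot and the scene stay as the last step left them, time stands still between calls to the robot, and variables do not carry over. Pictures are saved under pics/ and viewed, about 8 in all and at most 12, crops included, and the job is handed in when it is done.

Besides the shell and the picture viewer there is one more tool, called after ">>>" by a JSON object that holds its "method" and its "body", one argument or row to a line. apply_moves: Moves the arm, as the interface text tells. Its arguments: {"type":"object","properties":{"increments":{"type":"array"},"hand":{"type":"number"},"force":{"type":"number"}},"required":["increments"]}

```bash
mkdir -p pics; cat > h.py <<'E'
import numpy as np, cv2
from scipy.spatial.transform import Rotation as R
from station import arm, optics, finder
def cam(n):
    m=optics.camera_model(n)
    K=np.array([[m['fx'],0,m['cx']],[0,m['fy'],m['cy']],[0,0,1]]);d=np.array(m['dist_coeffs'],float)
    if 'world_to_cam' in m: W=np.array(m['world_to_cam'])
    else:
        s=arm.get_state();T=np.eye(4);T[:3,:3]=rot(s['ee_rot']).as_matrix();T[:3,3]=s['eef_pos'];W=np.linalg.inv(T@np.array(m['T_tool_cam']))
    return K,d,W
def rot(e): return R.from_euler('xyz',e)
def ray(n,p,c=None):
    K,d,W=c or cam(n); u=cv2.undistortPoints(np.array([[p]],float),K,d)[0,0]
    v=W[:3,:3].T@np.array([u[0],-u[1],-1]); o=-W[:3,:3].T@W[:3,3]; return o,v/np.linalg.norm(v)
def atz(n,p,z,c=None):
    o,v=ray(n,p,c); return o+v*(z-o[2])/v[2]
def proj(n,P,c=None):
    K,d,W=c or cam(n); P=np.atleast_2d(P)@W[:3,:3].T+W[:3,3]; P=P*[1,-1,-1]
    return cv2.projectPoints(P,np.zeros(3),np.zeros(3),K,d)[0][:,0]
def tri(obs):
    A=np.zeros((3,3));b=np.zeros(3)
    for n,p in obs:
        o,v=ray(n,p);M=np.eye(3)-np.outer(v,v);A+=M;b+=M@o
    x=np.linalg.solve(A,b);return x
def save(n,f): im=optics.grab_frame(n);cv2.imwrite('pics/'+f,im[:,:,::-1]);return im
E
python3 - <<'E'
from h import *
a=save('scene','s0.png');b=save('top','t0.png')
cv2.imwrite('pics/both.png',cv2.resize(np.vstack([a,b])[:,:,::-1],None,fx=.7,fy=.7)) if 0 else None
for c in('scene','top'):
  for n in('stand','cup','jar','bottle','pot','rack'):
    print(c,n,[(np.round(x['box']).astype(int).tolist(),round(x['conf'],2)) for x in finder.find_in(c,n)])
  for n in('stand_seat','stand_rim_home','cup','cup_rim','funnel_mouth','jar','stand'):
    print(c,n,[(np.round(x['point'],1).tolist(),round(x['conf'],2)) for x in finder.landmark_of(c,n)])
E
```

```text
scene stand [([315, 223, 364, 285], 0.71), ([336, 243, 341, 249], 0.27)]
scene cup [([326, 229, 355, 258], 0.68), ([320, 300, 357, 340], 0.65), ([318, 160, 375, 211], 0.59), ([314, 221, 367, 286], 0.5), ([344, 247, 346, 251], 0.44)]
scene jar [([163, 156, 231, 230], 0.9), ([341, 242, 350, 245], 0.45)]
scene bottle [([232, 236, 267, 296], 0.62), ([315, 224, 366, 286], 0.55)]
scene pot [([268, 181, 287, 206], 0.87)]
scene rack [([400, 225, 439, 296], 0.76)]
scene stand_seat [([343.1, 239.4], 0.65)]
scene stand_rim_home [([339.5, 244.8], 0.83)]
scene cup [([350.3, 333.7], 0.75), ([343.1, 239.7], 0.71), ([368.4, 172.5], 0.71)]
scene cup_rim [([326.6, 191.9], 0.96), ([325.2, 307.3], 0.88), ([337.4, 245.6], 0.55)]
scene funnel_mouth [([188.2, 182.1], 0.58)]
scene jar [([195.9, 207.7], 0.73)]
scene stand [([340.9, 255.1], 0.6)]
top stand [([187, 192, 228, 248], 0.98)]
top cup [([189, 178, 218, 223], 0.87), ([179, 137, 214, 166], 0.84), ([187, 267, 251, 328], 0.59)]
top jar [([340, 196, 408, 257], 0.71), ([186, 189, 230, 246], 0.36)]
top bottle [([270, 139, 299, 184], 0.92)]
top pot [([186, 193, 227, 244], 0.71), ([282, 257, 301, 277], 0.7)]
top rack [([119, 197, 155, 256], 0.85)]
top stand_seat [([205.9, 214.6], 0.92)]
top stand_rim_home [([207.9, 220.4], 0.71)]
top cup [([202.2, 214.6], 0.92), ([184.0, 143.6], 0.75), ([196.9, 314.7], 0.64)]
top cup_rim [([200.9, 188.5], 0.75), ([238.0, 276.3], 0.72), ([211.9, 159.0], 0.6)]
top funnel_mouth [([376.0, 226.4], 0.58)]
top jar [([365.2, 227.2], 0.95)]
top stand []
```

View pics/s0.png

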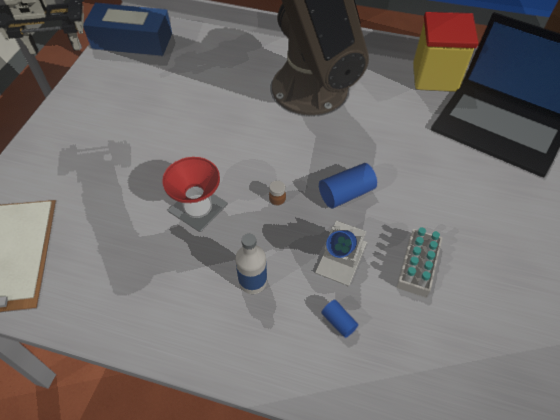

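View pics/t0.png

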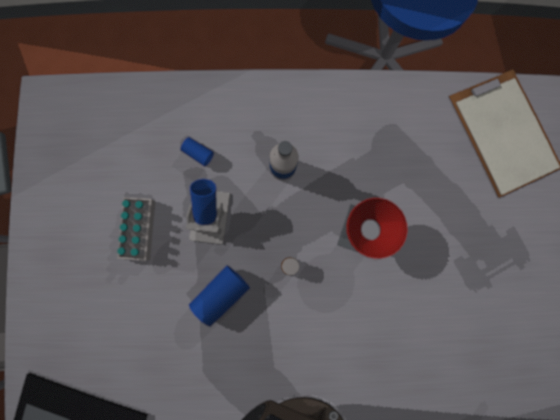

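Two views: the blue-cup candidates in the scene view are the large one lying at (348,185), the small one lying at (340,318), and the one with caps inside, leaning in the stand at (342,243). I choose the one in the stand. The funnel is at (191,182), bottle (250,268), pot (278,192) and rack (420,260).

```bash
cat > fit.py <<'E'
from h import *
from scipy.optimize import minimize
C={n:cam(n) for n in('scene','top')}
im={n:cv2.imread(f'pics/{n[0]}0.png') for n in C}
S=4
def hull(n,P):
    m=np.zeros((420*S,560*S),np.uint8);h=cv2.convexHull((proj(n,P,C[n])*S).round().astype(np.int32));cv2.fillConvexPoly(m,h,1);return m>0
th=np.linspace(0,2*np.pi,48)
def cup(x,s0,s1):
    a=.65;ax=np.array([np.sin(a)*np.cos(x[2]),np.sin(a)*np.sin(x[2]),np.cos(a)]);e=np.array([-np.sin(x[2]),np.cos(x[2]),0]);f=np.cross(ax,e)
    P=[]
    for s in(s0,s1):
        r=.0275+.0015*s/.095;P.append(np.array([x[0],x[1],.065])+ax*s+r*(np.cos(th)[:,None]*e+np.sin(th)[:,None]*f))
    return np.vstack(P)
mask={}
def big(m): return cv2.resize(m.astype(np.uint8),None,fx=S,fy=S,interpolation=cv2.INTER_LINEAR)>0
box={'scene':(305,215,375,290),'top':(175,170,235,255)}
fb={'scene':(150,145,235,235),'top':(330,185,420,265)}
def crop(m,b):
    o=np.zeros_like(m);o[b[1]:b[3],b[0]:b[2]]=m[b[1]:b[3],b[0]:b[2]];return o
for n in C:
    hsv=cv2.cvtColor(im[n],cv2.COLOR_BGR2HSV);H,s,v=cv2.split(hsv)
    mask[n]=(big(crop((abs(H.astype(int)-114)<12)&(s>130),box[n])),big(crop(((H<12)|(H>168))&(s>120),fb[n])))
    print(n,[m.sum()/16 for m in mask[n]])
def cost(x):
    c=0
    for n in C:
        f=hull(n,cup(x,.0,.095));u=hull(n,cup(x,.03,.095));m=mask[n][0]
        # interior caps in scene: fill holes
        c+=((u&~m)|(m&~f)).sum()/u.sum()
    return c
for n in C:
    k=mask[n][0].astype(np.uint8);cs,_=cv2.findContours(k,cv2.RETR_EXTERNAL,cv2.CHAIN_APPROX_NONE);k[:]=0
    cv2.drawContours(k,[max(cs,key=cv2.contourArea)],-1,1,-1);mask[n]=(k>0,mask[n][1])
f0=tri([('scene',(343.1,239.4)),('top',(205.9,214.6))]);print('seat tri',f0)
print('rim top',atz('top',(200.9,188.5),.065+.095*np.cos(.65)))
best=min((minimize(cost,[f0[0],f0[1],y],method='Nelder-Mead',options=dict(initial_simplex=[[f0[0],f0[1],y],[f0[0]+.015,f0[1],y],[f0[0],f0[1]+.015,y],[f0[0],f0[1],y+.2]],xatol=2e-4,fatol=1e-4)) for y in(-.3,0,.3)),key=lambda r:r.fun)
print('cup',best.x,best.fun)
def fun(x): 
    return np.array([[x[0]+r*np.cos(t),x[1]+r*np.sin(t),z] for r,z in((.068,.122),(.068,.119)) for t in th])
def fc(x,ns=C):
    return sum((hull(n,fun(x))^mask[n][1]).sum()/mask[n][1].sum() for n in ns)
g=atz('top',(376,226.4),.122);print('fun det',g, atz('scene',(188.2,182.1),.122))
for ns in(['top'],list(C)):
    r=minimize(fc,g[:2],args=(ns,),method='Nelder-Mead',options=dict(initial_simplex=[g[:2],g[:2]+[.01,0],g[:2]+[0,.01]]));print('funnel',ns,r.x,r.fun)
for n,ts,tt,z in(('bottle',(249,241),(285,149),.19),('pot',(278,186),(290,264),.055),('rack',(422,258),(135,228),.05),('bigcup',(348,185),(219,296),.035),('small',(340,318),(197,151),.03)):
    print(n,atz('scene',ts,z)[:2].round(3),atz('top',tt,z)[:2].round(3),tri([('scene',ts),('top',tt)]).round(3))
x=best.x
o=[]
for n in C:
    i=cv2.resize(im[n],None,fx=4,fy=4,interpolation=2)
    for m,c in((hull(n,cup(x,0,.095)),(0,255,255)),(hull(n,cup(x,.03,.095)),(0,255,0)),(hull(n,fun(r.x)),(255,255,0))):
        cs,_=cv2.findContours(m.astype(np.uint8),0,1);cv2.drawContours(i,cs,-1,c,1)
    for b in(box,fb):
        q=b[n];o.append(cv2.resize(i[q[1]*4:q[3]*4,q[0]*4:q[2]*4],(380,300)))
cv2.imwrite('pics/fit0.png',np.vstack([np.hstack(o[:2]),np.hstack(o[2:])]))
E
python3 fit.py
```

```text
scene [np.float64(298.25), np.float64(1830.0625)]
top [np.float64(953.5), np.float64(2505.625)]
seat tri [0.5549185  0.22183217 0.07501031]
rim top [0.60473607 0.22129108 0.14062796]
cup [ 0.55105192  0.22582373 -0.08316571] 0.2125295359452704
fun det [ 0.52053099 -0.16083841  0.122     ] [ 0.53188054 -0.16201028  0.122     ]
funnel ['top'] [ 0.51733127 -0.16300037] 0.1841855824395111
funnel ['scene', 'top'] [ 0.51905877 -0.16092176] 0.36932226250371114
bottle [0.685 0.044] [0.677 0.04 ] [0.679 0.041 0.18 ]
pot [0.434 0.031] [0.439 0.027] [0.439 0.03  0.061]
rack [0.537 0.405] [0.527 0.395] [0.528 0.404 0.034]
bigcup [0.365 0.198] [0.365 0.196] [0.365 0.197 0.033]
small [0.724 0.257] [0.719 0.253] [0.721 0.256 0.022]
```

View pics/fit0.png

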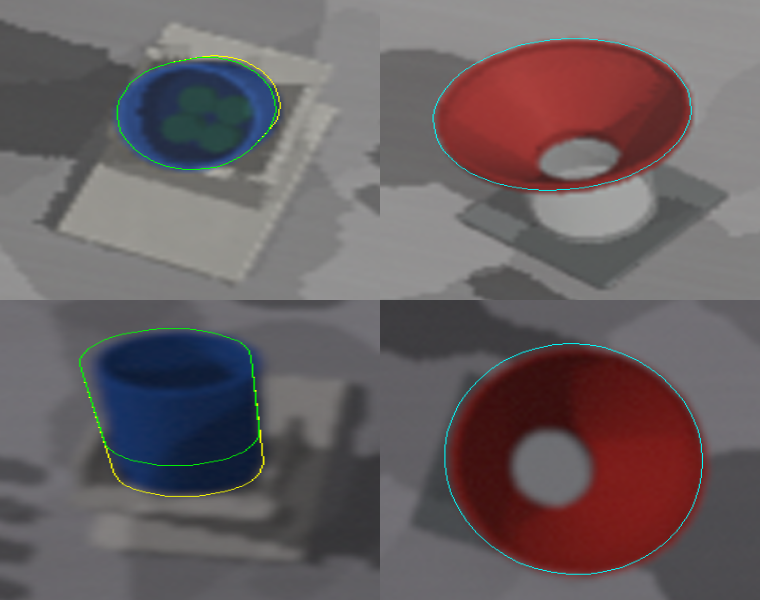

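The crop confirms it: the stand cup holds teal caps, and the funnel fit is good. The cup's yaw is only roughly known, so I'll check it from the wrist camera.

```bash
python3 - <<'E'
from h import *
s=arm.get_state();print({k:np.round(v,3) for k,v in s.items()});print(rot(s['ee_rot']).as_matrix().round(2))
m=optics.camera_model('wrist');print(m['fx'],np.round(m['T_tool_cam'],3))
P=[atz('scene',p,.008)for p in((315.7,272),(349.2,285.5),(366.3,232.5))];print(np.round(P,3))
# target: tool z forward/down .65 , jaw x along -+y
for y in(0,):
  z=np.array([np.cos(.65),0,-np.sin(.65)])
  for sx in(1,-1):
    x=np.array([0,sx,0]);M=np.c_[x,np.cross(z,x),z];d=R.from_matrix(M)*rot(s['ee_rot']).inv();print(sx,d.as_rotvec().round(3))
E
```

```text
{'t': np.float64(1.4), 'q': array([-0.823,  0.359,  0.012, -0.   , -1.224, -0.288]), 'qd': array([-0.003,  0.001, -0.001, -0.   , -0.001, -0.001]), 'joint_efforts': array([-2.0000e-03, -5.8238e+01,  2.9330e+01,  7.0020e+00,  1.2000e-02,
       -0.0000e+00]), 'eef_pos': array([ 0.3  , -0.605,  0.238]), 'ee_rot': array([ 3.142, -0.   ,  2.031]), 'force': array([-0.104, -0.589,  0.058]), 'moment': array([ 0.09 ,  0.004, -0.019]), 'width': np.float64(0.087)}
[[-0.44  0.9   0.  ]
 [ 0.9   0.44  0.  ]
 [ 0.    0.   -1.  ]]
349.42353726180824 [[ 1.    -0.    -0.     0.001]
 [-0.    -0.962 -0.273 -0.073]
 [-0.     0.273 -0.962 -0.147]
 [ 0.     0.     0.     1.   ]]
[[0.618 0.178 0.008]
 [0.63  0.26  0.008]
 [0.477 0.271 0.008]]
1 [ 0.212 -0.904 -0.427]
-1 [-1.207 -0.282  2.433]
```

>>> {"method": "apply_moves", "body": {
  "increments": [0.017,0.034,0.011,0,0,-0.03,0.017,0.034,0.011,0,0,-0.03,0.017,0.034,0.011,0,0,-0.03,0.017,0.034,0.011,0,0,-0.03,0.017,0.034,0.011,0,0,-0.03,0.017,0.034,0.011,0,0,-0.03,0.017,0.034,0.011,0,0,-0.03,0.017,0.034,0.011,0,0,-0.03,0.017,0.034,0.011,0,0,-0.03,0.017,0.034,0.011,0,0,-0.03,0.017,0.034,0.011,0,0,-0.03,0.017,0.034,0.011,0,0,-0.03,-0.004,0.04,-0.003,0,0,-0.03,-0.004,0.04,-0.003,0,0,-0.03,-0.004,0.04,-0.003,0,0,-0.03,-0.004,0.04,-0.003,0,0,-0.03,-0.004,0.04,-0.003,0,0,-0.03,-0.004,0.04,-0.003,0,0,-0.03],
  "hand": 0
}}

```text
t: 2.9
eef_pos: [0.481, 0.0656, 0.3568]
ee_rot: [3.134, -0.007, 1.453]
force: [1.9, 0.4, 0.4]
width: 0.0876
```

>>> {"method": "apply_moves", "body": {
  "increments": [-0.001,0.021,-0.006,-0.011,-0.115,0,-0.001,0.021,-0.006,-0.011,-0.115,0,-0.001,0.021,-0.006,-0.011,-0.115,0,-0.001,0.021,-0.006,-0.011,-0.115,0,-0.001,0.021,-0.01,-0.011,-0.115,0,-0.001,0.021,-0.012,-0.011,-0.115,0,-0.001,0.021,-0.014,-0.011,-0.115,0,-0.001,0.021,-0.014,-0.011,-0.115,0]
}}

```text
t: 3.57
eef_pos: [0.5307, 0.1713, 0.3673]
ee_rot: [2.416, 0.013, 1.645]
force: [1.1, -1.4, 0.5]
width: 0.0877
```

```bash
python3 - <<'E'
from h import *
s=arm.get_state();print(s['q'].round(3) if hasattr(s['q'],'round') else s['q'],np.round(s['eef_pos'],4),s['ee_rot']);print(rot(s['ee_rot']).as_matrix().round(3))
im=save('wrist','w0.png')
x=[.551,.226,-.09]
for n in('stand_seat','stand_rim_home','cup','cup_rim'): print(n,[(np.round(q['point'],1).tolist(),round(q['conf'],2)) for q in finder.landmark_of('wrist',n)])
ax=np.array([.603,-.054,.796]);b=np.array([.551,.226,.065]);print(proj('wrist',[b,b+.095*ax]))
E
```

```text
[ 0.856 -0.273 -0.876  0.931 -0.632 -3.03 ] [0.5307 0.1713 0.3673] [2.41597831 0.01309747 1.6453278 ]
[[-0.074  0.745  0.662]
 [ 0.997  0.064  0.04 ]
 [-0.013  0.664 -0.748]]
stand_seat []
stand_rim_home [([320.7, 96.3], 0.74)]
cup [([344.1, 115.6], 0.65)]
cup_rim [([310.9, 94.9], 0.95), ([323.7, 95.7], 0.88)]
[[336.39670241  -4.49699132]
 [325.26295169  95.2897098 ]]
```

View pics/w0.png

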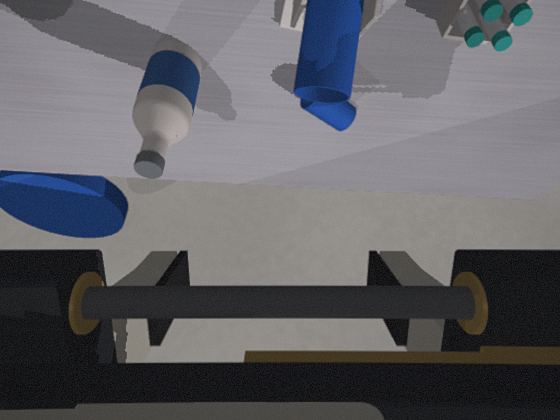

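```bash
cat > kin.py <<'E'
from h import *
from scipy.optimize import least_squares
M=R.from_matrix(np.array([[0,0,1],[0,1,0],[-1,0,0]],float))  # tool axes in flange: x=-z, z=x
def fk(q,p,s4=-1):
    e=lambda a,v:R.from_euler(a,v)
    r1=e('z',q[0]);r2=r1*e('y',q[1]);r3=r2*e('y',-q[2]);r4=r3*e('x',s4*q[3]);r5=r4*e('y',-q[4]);r6=r5*e('x',-q[5])
    return r1.apply([p[0],p[1],p[2]])+r2.apply([0,0,p[3]])+r3.apply([p[4],0,p[5]])+r5.apply([p[6],0,0]), r6*M
E
python3 - <<'E'
from kin import *
s=arm.get_state()
q0=np.array([-0.823,0.359,0.012,0,-1.224,-0.288]);q1=np.array(s['q'])
for s4 in(1,-1):
    print(s4,(fk(q1,np.ones(7),s4)[1].inv()*rot(s['ee_rot'])).magnitude())
    r=least_squares(lambda p:np.r_[fk(q0,p,s4)[0]-[.3,-.605,.238],fk(q1,p,s4)[0]-s['eef_pos'],1e-3*(p-[.1,-.19,.4,.45,.4,.05,.25])],[.1,-.19,.4,.45,.4,.05,.25]);print(r.x.round(3),r.fun[:6].round(4))
print(np.round(s['ee_rot'],3),(fk(q0,np.ones(7))[1].as_euler('xyz')))
E
```

```text
1 1.845792505510079
[ 1.318 -0.191  0.198  0.065 -0.574 -0.451 -0.208] [-0. -0.  0. -0.  0. -0.]
-1 2.5476231888929306e-16
[ 0.768 -0.191  0.304  0.363 -0.166 -0.271  0.208] [ 0.  0.  0.  0. -0. -0.]
[2.419 0.01  1.636] [-3.14153480e+00 -1.95284692e-04  2.03059265e+00]
```

>>> {"method": "apply_moves", "body": {
  "increments": [-0.01,0,0.01,0,0.115,0,-0.01,0,0.01,0,0.115,0,-0.01,0,0.01,0,0.115,0,-0.01,0,0.01,0,0.115,0,-0.01,0,0.01,0,0.115,0,0,0,0,0,0.115,0,0,0,0,0,0.04,0]
}}

```text
t: 4.4
eef_pos: [0.4758, 0.1747, 0.4118]
ee_rot: [3.133, -0.042, 1.649]
force: [0.0, -0.2, -1.1]
width: 0.0873
```

```bash
python3 -c "
from h import *
s=arm.get_state();print(repr([list(np.round(s[k],5)) for k in('q','eef_pos','ee_rot')]))" | tee -a samp.txt
```

```text
[[np.float64(0.71728), np.float64(-0.00252), np.float64(-0.03779), np.float64(-0.02893), np.float64(-1.50344), np.float64(-2.20895)], [np.float64(0.4758), np.float64(0.17468), np.float64(0.41181)], [np.float64(3.13305), np.float64(-0.04233), np.float64(1.64862)]]
```

>>> {"method": "apply_moves", "body": {
  "increments": [-0.02,0,-0.03,0,0.1,0.1,-0.02,0,-0.03,0,0.1,0.1,0,0,-0.03,0,0,0.1,0,0,-0.03,0,0,0.1]
}}

```text
t: 4.73
eef_pos: [0.4369, 0.1837, 0.2949]
ee_rot: [-2.975, -0.089, 2.021]
force: [0.4, 0.9, -0.8]
width: 0.0876
```

```bash
cat > fitk.py <<'E'
from kin import *
s=arm.get_state();open('samp.txt','a').write(repr([list(map(float,np.round(s[k],5))) for k in('q','eef_pos','ee_rot')])+'\n')
f=np.float64 if 0 else None
import re
S=[([-0.823,0.359,0.012,0,-1.224,-0.288],[.3,-.605,.238]),([0.856,-0.273,-0.876,0.931,-0.632,-3.03],[0.5307,0.1713,0.3673])]
for l in open('samp.txt'):
    l=l.replace('np.float64','');a=eval(l);S.append((a[0],a[1]));print(np.round(a[0],3),a[1:])
r=least_squares(lambda p:np.r_[np.concatenate([fk(np.array(q),p)[0]-x for q,x in S]),1e-4*(p-[.1,-.19,.4,.45,.4,.05,.25])],[.1,-.19,.4,.45,.4,.05,.25]);print(r.x.round(4),abs(r.fun[:-7]).max())
np.save('p.npy',r.x)
E
python3 fitk.py
```

```text
[ 0.717 -0.003 -0.038 -0.029 -1.503 -2.209] [[0.4758, 0.17468, 0.41181], [3.13305, -0.04233, 1.64862]]
[ 0.706  0.1   -0.157 -0.128 -1.453 -1.795] [[0.43695, 0.18367, 0.29495], [-2.97538, -0.08938, 2.02112]]
[ 0.293  -0.177   0.1381  0.49    0.1664  0.05    0.3046] 0.044747309707178606
```

```bash
cat > kin.py <<'E'
from h import *
from scipy.optimize import least_squares
M=R.from_matrix(np.array([[0,0,1],[0,1,0],[-1,0,0]],float))
def fk(q,p,s4=-1):
    e=lambda a,v:R.from_euler(a,v)
    r1=e('z',q[0]);r2=r1*e('y',q[1]);r3=r2*e('y',-q[2]);r4=r3*e('x',s4*q[3]);r5=r4*e('y',-q[4]);r6=r5*e('x',-q[5])
    return r1.apply([p[0],p[1],p[2]])+r2.apply([p[9],0,p[3]])+r3.apply([p[4],0,p[5]])+r5.apply([p[6],p[7],p[8]]), r6*M
E
cat > fitk.py <<'E'
from kin import *
S=[([-0.823,0.359,0.012,0,-1.224,-0.288],[.3,-.605,.238]),([0.856,-0.273,-0.876,0.931,-0.632,-3.03],[0.5307,0.1713,0.3673])]
for l in open('samp.txt'):
    a=eval(l.replace('np.float64',''));S.append((a[0],a[1]))
g=np.array([.1,-.19,.4,.45,.4,.05,.25,0,0,0]);w=np.array([1]*7+[1]*3)
for mask in((),(7,),(7,8),(7,8,9),(8,),(9,)):
    fr=np.array([1]*7+[0]*3);fr[list(mask)]=1
    r=least_squares(lambda p:np.r_[np.concatenate([fk(np.array(q),p*fr)[0]-x for q,x in S]),1e-4*w*(p-g)],g);print(mask,(r.x*fr).round(4),abs(r.fun[:-10]).max())
E
python3 fitk.py
```

```text
() [ 0.293  -0.177   0.1381  0.49    0.1664  0.05    0.3046  0.      0.
  0.    ] 0.04474730970717855
(7,) [ 1.300e-03 -7.000e-04  1.978e-01  6.018e-01  4.622e-01  4.000e-04
  3.667e-01 -1.910e-01  0.000e+00  0.000e+00] 0.00032881375614501884
(7, 8) [-3.000e-04 -2.400e-03  1.995e-01  6.015e-01  4.612e-01  7.000e-04
  3.687e-01 -1.894e-01  2.700e-03  0.000e+00] 0.00024886833672604913
(7, 8, 9) [ 0.0078  0.0074  0.1956  0.6052  0.469  -0.0036  0.3632 -0.1989 -0.0077
 -0.0052] 0.0001245880577331604
(8,) [-0.1314 -0.2     0.3648  0.5562  0.317   0.0471  0.5621  0.      0.2762
  0.    ] 0.021913437242193745
(9,) [ 0.0505 -0.18    0.0783  0.4694  0.2117  0.1205  0.2659  0.      0.
  0.1886] 0.03295931924016837
```

```bash
cat >> kin.py <<'E'
P=np.array([.0013,-.0007,.1978,.6018,.4622,.0004,.3667,-.1910,0,0])
LO=np.array([-3.07,-1.43,-1.02,-3.03,-3.05,-3.03])+.06;HI=np.array([3.07,2.12,1.25,1.67,-0.0,3.03])-.06
HI[4]=-.1
SEAT=np.array([.551,.226,.065]);YAW=-.09;FUN=np.array([.519,-.161,.122])
h=np.array([np.cos(YAW),np.sin(YAW),0]);lat=np.array([-h[1],h[0],0]);ez=np.array([0,0,1.])
AX=np.sin(.65)*h+np.cos(.65)*ez
def grasp(beta,sx,s):
    z=np.cos(beta)*h-np.sin(beta)*ez;x=sx*lat
    return SEAT+s*AX+.008*z,R.from_matrix(np.c_[x,np.cross(z,x),z])
def ik(res,q0): return least_squares(res,np.clip(q0,LO+.01,HI-.01),bounds=(LO,HI),max_nfev=60)
def wpts(q):
    e=lambda a,v:R.from_euler(a,v)
    r3=e('z',q[0])*e('y',q[1]-q[2]);r5=r3*e('x',-q[3])*e('y',-q[4]);t,r=fk(q,P)
    S=t-r5.apply([P[6],0,0]);return S-r5.apply([0,P[7],0]),S,t,r
E
cat > search.py <<'E'
from kin import *
rng=np.random.default_rng(0);s=.063
seeds=rng.uniform(LO,HI,(30,6));seeds[:,0]=rng.uniform(-.8,1.5,30);seeds[:,1]=rng.uniform(-.5,1,30)
for beta in np.radians([37,50,60,70,80,90]):
  for sx in(1,-1):
    t,r=grasp(beta,sx,s);sol=[]
    axt=r.inv().apply(AX)
    for q0 in seeds:
        k=ik(lambda q:np.r_[(fk(q,P)[0]-t)*3,(fk(q,P)[1]*r.inv()).as_rotvec()],q0)
        if k.cost<1e-8 and not any(np.abs(k.x-a).max()<.05 for a in sol): sol.append(k.x)
    for g in sol:
        F,S,_,_=wpts(g)
        if min(F[2],S[2])<.13: continue
        best=None
        for q0 in [g]+[g+rng.normal(0,.6,6) for _ in range(5)]+[g+[-.8,0,0,0,0,v] for v in(2.5,-2.5)]+[g+[-.8,0,0,v,0,0] for v in(2,-2)]:
            def res(q):
                tt,rr=fk(q,P);d=rr.apply(axt);rim=tt-rr.apply([0,0,.008])+d*(.095-s)
                lowb=min((tt+rr.apply([a,b,-.055]))[2] for a in(-.097,.097) for b in(-.039,.039))
                F,S,_,_=wpts(q)
                return np.r_[(rim[:2]-FUN[:2]-0*d[:2])*5,max(0,.17-rim[2])*5,max(0,rim[2]-.22)*5,max(0,d[2]+.75)*2,max(0,.145-lowb)*5,max(0,.17-min(F[2],S[2]))*3,.01*(q-g)]
            k=ik(res,q0);c=np.abs(k.fun[:7]).max()
            if c<.03 and (best is None or np.abs(k.x-g).max()<np.abs(best-g).max()): best=k.x
        if best is not None:
            tt,rr=fk(best,P);print(int(np.degrees(beta)+.5),sx,g.round(2),'pour',best.round(2),'d',rr.apply(axt).round(2),'tz',rr.apply([0,0,1]).round(2),'Fz,Sz',F[2].round(2),S[2].round(2))
        else: print(int(np.degrees(beta)+.5),sx,g.round(2),'nopour')
E
timeout 570 python3 search.py
```

```text
70 -1 [ 0.75  0.25 -0.76  0.7  -0.4   0.1 ] pour [ 0.51  0.61 -0.89  1.03 -1.52  1.3 ] d [ 0.29  0.6  -0.75] tz [-0.03 -1.   -0.08] Fz,Sz 0.39 0.45
80 1 [ 0.74  0.32 -0.47  0.21 -0.67 -2.56] pour [ 0.49  0.75 -0.74  0.88 -1.69 -1.78] d [ 0.33  0.58 -0.75] tz [-0.21 -0.98  0.07] Fz,Sz 0.44 0.47
80 -1 [ 0.74  0.32 -0.47  0.21 -0.67  0.58] pour [ 0.51  0.71 -0.9   1.04 -1.64  1.2 ] d [ 0.26  0.61 -0.75] tz [-0.02 -1.    0.09] Fz,Sz 0.44 0.47
90 1 [ 0.67  0.39 -0.26 -0.   -0.92 -2.33] pour [ 0.48  0.76 -0.81  0.96 -1.78 -1.73] d [ 0.18  0.64 -0.75] tz [-0.13 -0.97  0.21] Fz,Sz 0.47 0.47
90 -1 [ 0.67  0.39 -0.26  0.   -0.92  0.81] pour [ 0.48  0.76 -0.81  0.96 -1.78  1.42] d [ 0.18  0.64 -0.75] tz [-0.13 -0.97  0.21] Fz,Sz 0.47 0.47
```

```bash
cat > search2.py <<'E'
from kin import *
import time;T0=time.time()
rng=np.random.default_rng(0);s=.063
n=14;seeds=rng.uniform(LO,HI,(n,6));seeds[:,0]=rng.uniform(-.3,1.5,n);seeds[:,1]=rng.uniform(-.3,1,n);seeds[:,3]=rng.uniform(-1.6,1.6,n);seeds[:,4]=rng.uniform(-1.8,-.2,n)
up=-np.cos(.65)*h+np.sin(.65)*ez
for al in np.radians([-90,-70,-50,-30,0,30]):   # tool z = -up*cos + lat*sin
 for ga in np.radians([0,15,30]):
  for sx in(1,):
    z=np.cos(ga)*(-up*np.cos(al)+lat*np.sin(al))-np.sin(ga)*AX;x=np.cross(z,AX);x/=np.linalg.norm(x)*sx
    r=R.from_matrix(np.c_[x,np.cross(z,x),z]);t=SEAT+s*AX+.008*z;axt=r.inv().apply(AX);sol=[]
    low=[t+r.apply([a,b,c]) for a in(-.097,.097) for b in(-.039,.039) for c in(-.055,-.2)]
    if min(p[2]-(.08 if p[1]>.35 else 0) for p in low)<.02: continue
    for q0 in seeds:
        k=ik(lambda q:np.r_[(fk(q,P)[0]-t)*3,(fk(q,P)[1]*r.inv()).as_rotvec()],q0)
        if k.cost<1e-8:
            for d6 in(0,np.pi,-np.pi):
                q=k.x+[0,0,0,0,0,d6]
                if abs(q[5])<2.9 and not any(np.abs(q-a).max()<.05 for a in sol): sol.append(q)
    for g in sol:
        rg=fk(g,P)[1];axg=rg.inv().apply(AX)
        F,S,_,_=wpts(g)
        if min(F[2],S[2])<.15: continue
        best=None
        for q0 in [g+[-.4,0,0,0,0,v] for v in(0,2.5,-2.5)]+[g+[-.4,0,0,1,-.5,v] for v in(1,-1)]:
            def res(q):
                tt,rr=fk(q,P);d=rr.apply(axg);rim=tt-rr.apply([0,0,.008])+d*(.095-s)
                lowb=min((tt+rr.apply([a,b,-.055]))[2] for a in(-.097,.097) for b in(-.039,.039))
                F,S,_,_=wpts(q)
                return np.r_[(rim[:2]-FUN[:2])*5,max(0,.17-rim[2])*5,max(0,rim[2]-.21)*5,max(0,d[2]+.85)*2,max(0,.145-lowb)*5,max(0,.17-min(F[2],S[2]))*3,.005*(q-g)]
            k=ik(res,q0);c=np.abs(k.fun[:7]).max()
            if c<.03 and (best is None or np.abs(k.x-g).max()<np.abs(best-g).max()): best=k.x
        if best is not None:
            tt,rr=fk(best,P);print(np.degrees([al,ga]).round(),g.round(2),'pour',best.round(2),'d',rr.apply(axg).round(2),'tz',rr.apply([0,0,1]).round(2),'max',np.abs(best-g).max().round(2),flush=True)
    if time.time()-T0>540: print('time');raise SystemExit
E
timeout 575 python3 search2.py
```

```text
[-90.  30.] [ 0.83  0.98  0.21  0.31 -1.94 -0.61] pour [ 0.1   1.03  0.21  0.05 -2.49  1.14] d [ 0.41 -0.33 -0.85] tz [-0.98 -0.13  0.17] max 1.75
[-90.  30.] [ 0.83  0.98  0.21  0.31 -1.94  2.53] pour [ 0.27  0.9  -0.14  0.46 -2.12 -1.01] d [ 0.18  0.5  -0.85] tz [-0.79 -0.61  0.07] max 3.54
[-70.  15.] [ 0.96  0.84 -0.17  0.57 -1.61 -0.58] pour [ 0.31  0.9  -0.16  0.43 -2.12  1.24] d [ 0.46 -0.26 -0.85] tz [-0.78 -0.62  0.08] max 1.82
[-70.  15.] [ 0.96  0.84 -0.17  0.57 -1.61  2.56] pour [ 0.33  0.86 -0.27  0.58 -2.01 -0.81] d [-0.23  0.47 -0.85] tz [-0.65 -0.76  0.06] max 3.37
[-70.  30.] [ 0.89  0.8  -0.04  0.41 -1.62 -0.47] pour [ 0.37  0.84 -0.34  0.56 -1.99  1.42] d [ 0.51  0.14 -0.85] tz [-0.63 -0.77  0.08] max 1.89
[-70.  30.] [ 0.89  0.8  -0.04  0.41 -1.62  2.67] pour [ 0.34  0.85 -0.31  0.59 -1.99 -1.01] d [ 0.06  0.52 -0.85] tz [-0.64 -0.77  0.07] max 3.68
[-50.   0.] [ 1.04  0.7  -0.61  0.96 -1.32 -0.81] pour [ 0.54  0.76 -0.77  0.86 -1.76  1.07] d [ 0.48 -0.22 -0.85] tz [-0.16 -0.97  0.16] max 1.88
[-50.   0.] [ 1.04  0.7  -0.61  0.96 -1.32  2.33] pour [-0.18 -0.12 -0.
[... 1855 characters left out ...]
0.62 -2.04 -0.57  0.52] pour [-0.89  0.03 -0.96 -2.35 -0.83 -1.51] d [-0.38 -0.36 -0.85] tz [ 0.91 -0.3  -0.28] max 2.02
[30. 15.] [ 0.45  0.21 -0.49 -0.96 -0.19  2.23] pour [-0.98  0.34 -0.62 -1.7  -1.21  1.22] d [-0.37 -0.37 -0.85] tz [ 0.94  0.27 -0.22] max 1.43
[30. 15.] [ 0.45  0.21 -0.49 -0.96 -0.19 -0.91] pour [-0.97  0.35 -0.59 -1.67 -1.22 -1.95] d [-0.36 -0.39 -0.85] tz [ 0.93  0.3  -0.22] max 1.42
[30. 30.] [ 0.53  0.24 -0.45 -0.48 -0.4   1.71] pour [ 0.44  0.78 -0.55  0.72 -1.73  1.7 ] d [ 0.24  0.47 -0.85] tz [-0.41 -0.91 -0.03] max 1.32
[30. 30.] [ 0.53  0.24 -0.45 -0.48 -0.4  -1.43] pour [ 0.45  0.77 -0.56  0.73 -1.72 -1.44] d [ 0.23  0.47 -0.85] tz [-0.39 -0.92 -0.03] max 1.31
```

```bash
cat > plan.py <<'E'
from kin import *
up=-np.cos(.65)*h+np.sin(.65)*ez
def gpose(al,ga,s,back=0,flip=False,seat=SEAT):
    z=np.cos(ga)*(-up*np.cos(al)+lat*np.sin(al))-np.sin(ga)*AX;x=np.cross(z,AX);x/=np.linalg.norm(x)
    return seat+s*AX+(.008-back)*z,R.from_matrix(np.c_[x,np.cross(z,x),z])
def solve(t,r,q0):
    k=ik(lambda q:np.r_[(fk(q,P)[0]-t)*3,(fk(q,P)[1]*r.inv()).as_rotvec()],q0);
    if k.cost>1e-7: print('IK cost',k.cost)
    return k.x
def rows(wps,dmax=.036,amax=.11,jmax=.11):
    out=[];
    for a,b in zip(wps[:-1],wps[1:]):
        n=2
        while True:
            qs=[a+(b-a)*i/n for i in range(n+1)];T=[fk(q,P) for q in qs]
            inc=[np.r_[T[i+1][0]-T[i][0],(T[i+1][1]*T[i][1].inv()).as_rotvec()] for i in range(n)]
            if max(np.linalg.norm(v[:3]) for v in inc)<dmax and max(np.linalg.norm(v[3:]) for v in inc)<amax and np.abs(b-a).max()/n<jmax:break
            n+=1
        print('seg',n,'minz',min(min(wpts(q)[0][2],wpts(q)[1][2]) for q in qs).round(3),'tcp mid',T[n//2][0].round(3),'end',T[-1][0].round(3));out+=inc
    print(len(out),'['+', '.join(f'{x:.3f}'.rstrip('0').rstrip('.') for v in out for x in v)+']')
def line(T0,T1,n):
    dv=(T1[1]*T0[1].inv()).as_rotvec();d=(T1[0]-T0[0]);print('delta',d.round(4),dv.round(4),'per',n,(d/n).round(4),(dv/n).round(4))
def now():
    s=arm.get_state();return np.array(s['q']),(np.array(s['eef_pos']),rot(s['ee_rot']))
G=np.array([.94,.44,-.76,1.05,-.92,-.66])
E
python3 - <<'E'
from plan import *
q,T=now()
t,r=gpose(*np.radians([-30,15]),.063,.13);pre=solve(t,r,G);g=solve(*gpose(*np.radians([-30,15]),.063),G);print(pre.round(3),g.round(3),t.round(3),r.apply([0,0,1]).round(3),r.as_matrix().round(2))
mid=(q+pre)/2;mid[1]-=.2;rows([q,mid,pre])
E
```

```text
[ 1.155  0.352 -0.602  0.774 -1.148 -0.511] [ 0.937  0.444 -0.755  1.045 -0.915 -0.661] [0.532 0.287 0.202] [ 0.464 -0.527 -0.712] [[-0.47 -0.75  0.46]
 [-0.83  0.2  -0.53]
 [ 0.3  -0.63 -0.71]]
seg 11 minz 0.617 tcp mid [0.458 0.163 0.303] end [0.489 0.164 0.326]
seg 13 minz 0.386 tcp mid [0.521 0.21  0.273] end [0.532 0.287 0.202]
24 [0.004, -0.006, 0, -0.02, -0.026, 0.087, 0.004, -0.005, 0.001, -0.021, -0.024, 0.088, 0.004, -0.004, 0.002, -0.021, -0.023, 0.09, 0.005, -0.004, 0.002, -0.022, -0.021, 0.091, 0.005, -0.003, 0.003, -0.023, -0.02, 0.092, 0.005, -0.002, 0.003, -0.025, -0.019, 0.093, 0.005, -0.001, 0.003, -0.026, -0.017, 0.093, 0.005, -0, 0.004, -0.027, -0.016, 0.094, 0.005, 0.001, 0.004, -0.028, -0.015, 0.095, 0.005, 0.002, 0.005, -0.03, -0.014, 0.095, 0.005, 0.003, 0.005, -0.031, -0.013, 0.096, 0.006, 0.006, -0.009, -0.052, 0.009, 0.082, 0.006, 0.007, -0.009, -0.052, 0.01, 0.082, 0.006, 0.007, -0.009, -0.052, 0.012, 0.083, 0.005, 0.008, -0.009, -0.053, 0.014, 0.084, 0.005, 0.009, -0.009, -0.053, 0.015, 0.084, 0.004, 0.009, -0.009, -0.054, 0.017, 0.085, 0.004, 0.01, -0.009, -0.054, 0.019, 0.085, 0.003, 0.01, -0.01, -0.055, 0.02, 0.085, 0.002, 0.011, -0.01, -0.056, 0.022, 0.086, 0.002, 0.011, -0.01, -0.056, 0.023, 0.086, 0.001, 0.012, -0.01, -0.057, 0.024, 0.086, 0, 0.012, -0.011, -0.058, 0.026, 0.086, -0.001, 0.012, -0.011, -0.059, 0.027, 0.086]
```

>>> {"method": "apply_moves", "body": {
  "increments": [0.004,-0.006,0,-0.02,-0.026,0.087,0.004,-0.005,0.001,-0.021,-0.024,0.088,0.004,-0.004,0.002,-0.021,-0.023,0.09,0.005,-0.004,0.002,-0.022,-0.021,0.091,0.005,-0.003,0.003,-0.023,-0.02,0.092,0.005,-0.002,0.003,-0.025,-0.019,0.093,0.005,-0.001,0.003,-0.026,-0.017,0.093,0.005,0,0.004,-0.027,-0.016,0.094,0.005,0.001,0.004,-0.028,-0.015,0.095,0.005,0.002,0.005,-0.03,-0.014,0.095,0.005,0.003,0.005,-0.031,-0.013,0.096]
}}

```text
t: 5.65
eef_pos: [0.4786, 0.178, 0.3132]
ee_rot: [-2.838, 0.18, 3.106]
force: [0.1, -0.4, 0.1]
width: 0.0877
```

>>> {"method": "apply_moves", "body": {
  "increments": [0.006,0.006,-0.009,-0.052,0.009,0.082,0.006,0.007,-0.009,-0.052,0.01,0.082,0.006,0.007,-0.009,-0.052,0.012,0.083,0.005,0.008,-0.009,-0.053,0.014,0.084,0.005,0.009,-0.009,-0.053,0.015,0.084,0.004,0.009,-0.009,-0.054,0.017,0.085,0.004,0.01,-0.009,-0.054,0.019,0.085,0.003,0.01,-0.01,-0.055,0.02,0.085,0.002,0.011,-0.01,-0.056,0.022,0.086,0.002,0.011,-0.01,-0.056,0.023,0.086,0.001,0.012,-0.01,-0.057,0.024,0.086,0,0.012,-0.011,-0.058,0.026,0.086,-0.001,0.012,-0.011,-0.059,0.027,0.086,0,0,0,0,0,0,0,0,0,0,0,0]
}}

```text
t: 6.9
eef_pos: [0.511, 0.3224, 0.1771]
ee_rot: [-2.406, -0.413, -2.012]
force: [-0.5, 0.6, 0.9]
width: 0.0876
```

```bash
python3 - <<'E'
from plan import *
q,T=now();print(q.round(3),T[0].round(4));t,r=gpose(*np.radians([-30,15]),.063,.13);line(T,(t,r),2)
im=save('wrist','w1.png').copy()
th=np.linspace(0,2*np.pi,40);up_=-np.cos(.65)*h+np.sin(.65)*ez
for s,rr in((0,.0275),(.095,.029)):
    c=proj('wrist',SEAT+s*AX+rr*(np.cos(th)[:,None]*lat+np.sin(th)[:,None]*up_));cv2.polylines(im,[c.round().astype(np.int32)],True,(0,255,0),1)
cv2.imwrite('pics/w1o.png',im[:,:,::-1])
E
```

```text
[ 1.228  0.425 -0.58   0.761 -1.182 -0.464] [0.511  0.3224 0.1771]
delta [ 0.0214 -0.0356  0.0249] [ 0.0972 -0.0417 -0.0829] per 2 [ 0.0107 -0.0178  0.0125] [ 0.0486 -0.0209 -0.0415]
```

View pics/w1o.png

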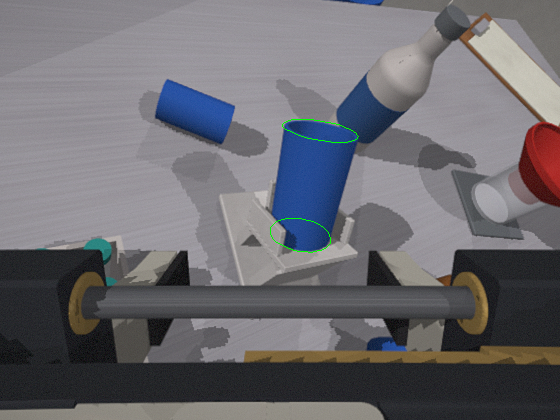

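The wrist view shows the chosen cup in its stand at (315,185), with the small cup at (195,110), the bottle at (400,80) and the funnel at the right. The model outline is about 3 px off at the foot (302,235), so I refine the fit.

```bash
cat > fitw.py <<'E'
from plan import *
from scipy.optimize import minimize
import fitmask
E
cat > fitw.py <<'E'
from plan import *
from scipy.optimize import minimize
im=cv2.imread('pics/w1.png');C=cam('wrist');S=4
H,s,v=cv2.split(cv2.cvtColor(im,cv2.COLOR_BGR2HSV));m=((abs(H.astype(int)-114)<14)&(s>110)).astype(np.uint8)
b=np.zeros_like(m);b[105:255,255:370]=m[105:255,255:370];n,l,st,_=cv2.connectedComponentsWithStats(b);b=(l==1+st[1:,4].argmax()).astype(np.uint8)
# cut bottle label link
print(st[1:,:].tolist())
M_=cv2.resize(b,None,fx=S,fy=S,interpolation=cv2.INTER_NEAREST)>0
th=np.linspace(0,2*np.pi,60)
def hull(x,s0,s1):
    hh=np.array([np.cos(x[2]),np.sin(x[2]),0]);la=np.array([-hh[1],hh[0],0]);ax=np.sin(.65)*hh+np.cos(.65)*ez;u=-np.cos(.65)*hh+np.sin(.65)*ez
    Q=np.vstack([np.array([x[0],x[1],.065])+s*ax+(.0275+.0015*s/.095)*(np.cos(th)[:,None]*la+np.sin(th)[:,None]*u) for s in(s0,s1)])
    o=np.zeros(M_.shape,np.uint8);cv2.fillConvexPoly(o,cv2.convexHull(((proj('wrist',Q,C)+.5)*S).round().astype(np.int32)),1);return o>0
def cost(x):
    f=hull(x,0,.095);u=hull(x,.026,.095);return ((u&~M_)|(M_&~f)).sum()/u.sum()+.3*(f&~M_).sum()/u.sum()
x0=np.r_[SEAT[:2],YAW]
for dy in(-.1,0,.1):
    z=x0+[0,0,dy];r=minimize(cost,z,method='Nelder-Mead',options=dict(initial_simplex=[z,z+[.008,0,0],z+[0,.008,0],z+[0,0,.1]],xatol=1e-4,fatol=1e-5));print(r.x.round(4),r.fun,cost(x0))
E
python3 fitw.py
```

```text
[[272, 105, 98, 146, 8999]]
[ 0.5513  0.2274 -0.1415] 0.18930312998671694 0.19652945852839854
[ 0.5514  0.2272 -0.1437] 0.18797919510389066 0.19652945852839854
[ 0.5512  0.2273 -0.1433] 0.1883537356782666 0.19652945852839854
```

```bash
sed -i 's/^SEAT=.*/SEAT=np.array([.5513,.2273,.065]);YAW=-.143;FUN=np.array([.519,-.161,.122])/' kin.py; python3 - <<'E'
from plan import *
q,T=now();A=np.radians([-30,15]);a=gpose(*A,.063,.11);g=gpose(*A,.063);line(T,a,4);line(a,g,5);print(a[0],g[0],solve(*g,G).round(3))
E
```

```text
delta [ 0.0335 -0.0444  0.0108] [ 0.0957 -0.0443 -0.1359] per 4 [ 0.0084 -0.0111  0.0027] [ 0.0239 -0.0111 -0.034 ]
delta [ 0.0479 -0.0606 -0.0784] [0. 0. 0.] per 5 [ 0.0096 -0.0121 -0.0157] [0. 0. 0.]
[0.5446394  0.27802924 0.18780685] [0.59251979 0.21746151 0.10945496] [ 0.948  0.461 -0.717  0.981 -0.947 -0.654]
```

>>> {"method": "apply_moves", "body": {
  "increments": [0.008,-0.011,0.003,0.024,-0.011,-0.034,0.008,-0.011,0.003,0.024,-0.011,-0.034,0.008,-0.011,0.003,0.024,-0.011,-0.034,0.008,-0.011,0.003,0.024,-0.011,-0.034,0,0,0,0,0,0,0,0,0,0,0,0]
}}

```text
t: 7.45
eef_pos: [0.5458, 0.273, 0.1936]
ee_rot: [-2.419, -0.286, -2.17]
force: [0.8, -0.5, 0.2]
width: 0.0876
```

```bash
cat > tog.py <<'E'
from plan import *
q,T=now();A=np.radians([-30,15]);g=gpose(*A,.063);line(T,g,1);z=T[1].apply([0,0,1]);d=g[0]-T[0];print('along',d@z,'tool xyz',T[1].inv().apply(d).round(4))
E
python3 tog.py
```

```text
delta [ 0.0467 -0.0555 -0.0841] [-0.0196  0.0084  0.0269] per 1 [ 0.0467 -0.0555 -0.0841] [-0.0196  0.0084  0.0269]
along 0.11089533137152997 tool xyz [-0.0051  0.0046  0.1109]
```

>>> {"method": "apply_moves", "body": {
  "increments": [0.007,-0.007,-0.013,-0.01,0.004,0.013,0.008,-0.009,-0.014,-0.01,0.004,0.013,0.008,-0.01,-0.014,0,0,0,0.008,-0.01,-0.014,0,0,0,0,0,0,0,0,0,0,0,0,0,0,0]
}}

```text
t: 7.95
eef_pos: [0.5797, 0.2341, 0.142]
ee_rot: [-2.416, -0.294, -2.154]
force: [0.0, 0.4, 0.4]
width: 0.0875
```

```bash
python3 tog.py; python3 - <<'E'
from h import *
save('wrist','w2.png')
E
```

```text
delta [ 0.0128 -0.0166 -0.0325] [-0.0115  0.0067  0.0094] per 1 [ 0.0128 -0.0166 -0.0325] [-0.0115  0.0067  0.0094]
along 0.03789736821470286 tool xyz [-0.0029  0.0071  0.0379]
```

View pics/w2.png

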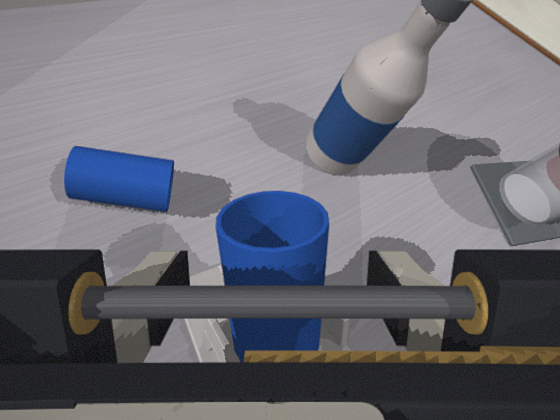

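The cup at (272,270) sits between the open fingers (188 and 369), so I finish the approach and close.

>>> {"method": "apply_moves", "body": {
  "increments": [0.004,-0.005,-0.011,-0.006,0.003,0.005,0.004,-0.005,-0.011,-0.006,0.003,0.005,0.004,-0.006,-0.01,0,0,0,0,0,0,0,0,0]
}}

```text
t: 8.33
eef_pos: [0.5928, 0.2218, 0.1135]
ee_rot: [-2.413, -0.299, -2.143]
force: [-1.0, -0.4, 0.5]
width: 0.0877
```

>>> {"method": "apply_moves", "body": {
  "increments": [0,0,0,0,0,0,0,0,0,0,0,0,0,0,0,0,0,0,0,0,0,0,0,0,0,0,0,0,0,0,0,0,0,0,0,0,0,0,0,0,0,0,0,0,0,0,0,0],
  "hand": 1,
  "force": 25
}}

```text
t: 9.0
eef_pos: [0.5926, 0.2251, 0.1182]
ee_rot: [-2.411, -0.294, -2.143]
force: [-0.8, -2.1, -0.1]
width: 0.0568
```

```bash
python3 tog.py; python3 -c "
from h import *
import json
s=arm.get_state();print(s['t'],s['width'],s['force'],s['moment'],s['q']);np.savez('gr.npz',t=s['eef_pos'],e=s['ee_rot'],q=s['q'])"
```

```text
delta [-0.0001 -0.0076 -0.0088] [-0.0095  0.0105 -0.0033] per 1 [-0.0001 -0.0076 -0.0088] [-0.0095  0.0105 -0.0033]
along 0.010334899689210744 tool xyz [0.0036 0.0039 0.0103]
9.0 0.056770712141255425 [-0.76033245 -2.07379488 -0.14242598] [ 1.55410108  1.6798372  -0.16521096] [ 0.95894848  0.45061893 -0.70557952  0.97310304 -0.95641659 -0.6505047 ]
```

>>> {"method": "apply_moves", "body": {
  "increments": [0,0,0.006,0,0,0,0,0,0.012,0,0,0,0,0,0.02,0,0,0,0,0,0.025,0,0,0,0,0,0.025,0,0,0,0,0,0.025,0,0,0,0,0,0,0,0,0]
}}

```text
t: 9.58
eef_pos: [0.5915, 0.2252, 0.2342]
ee_rot: [-2.416, -0.298, -2.139]
force: [1.5, 1.4, -1.0]
width: 0.0567
```

```bash
python3 - <<'E'
from plan import *
gr=np.load('gr.npz');q,T=now();s=arm.get_state();print(T[0].round(4),s['width'],np.round(s['force'],2))
Tg=(gr['t'],rot(gr['e']));axt=Tg[1].inv().apply(AX);bt=Tg[1].inv().apply(SEAT-Tg[0]);np.savez('cup.npz',ax=axt,b=bt)
print('cup in tool',axt.round(3),bt.round(4))
Y=[]
# overlay predicted cup in wrist
im=save('wrist','w3.png').copy();th=np.linspace(0,2*np.pi,40)
a=T[1].apply(axt);b=T[0]+T[1].apply(bt);e=np.cross(a,ez);e/=np.linalg.norm(e);f=np.cross(a,e)
for sc,rr in((0,.0275),(.095,.029)):
    c=proj('wrist',b+sc*a+rr*(np.cos(th)[:,None]*e+np.sin(th)[:,None]*f));cv2.polylines(im,[c.round().astype(np.int32)],True,(0,255,0),1)
cv2.imwrite('pics/w3o.png',im[:,:,::-1])
def rim(q): 
    t,r=fk(q,P);return t+r.apply(bt)+r.apply(axt)*.095,r.apply(axt)
seeds=[np.array([.55,.74,-.92,1.0,-1.72,.94])]
def res(q):
    p,d=rim(q);tt,rr=fk(q,P)
    lowb=min((tt+rr.apply([x,y,-.055]))[2] for x in(-.097,.097) for y in(-.039,.039));F,S,_,_=wpts(q)
    return np.r_[(p[:2]-FUN[:2])*5,max(0,.175-p[2])*5,max(0,p[2]-.2)*5,max(0,d[2]+.88)*2,max(0,.15-lowb)*5,max(0,.2-min(F[2],S[2]))*3,.002*(q-seeds[0])]
k=ik(res,seeds[0]);qp=k.x;print('pour',qp.round(3),k.fun[:7].round(3),rim(qp),fk(qp,P)[1].apply([0,0,1]).round(2));np.save('qp.npy',qp)
# joint path
for u in np.linspace(0,1,11):
    qq=q+(qp-q)*u;p,d=rim(qq);t,r=fk(qq,P);low=min((t+r.apply([x,y,z]))[2] for x in(-.097,.097) for y in(-.039,.039) for z in(-.055,-.2));F,S,_,_=wpts(qq)
    print(u.round(1),t.round(3),'rim',p.round(3),'d',d.round(2),'low',low.round(3),F.round(2),S.round(2))
E
```

```text
[0.5915 0.2252 0.2342] 0.056718371045736196 [ 1.51  1.42 -0.98]
cup in tool [-0.01  -0.967 -0.254] [0.0042 0.0648 0.0184]
pour [ 0.569  0.637 -0.915  1.013 -1.585  1.188] [0. 0. 0. 0. 0. 0. 0.] (array([ 0.51900001, -0.16099998,  0.20000041]), array([ 0.36232577,  0.2545669 , -0.89661348])) [ 0.01 -1.    0.  ]
0.0 [0.592 0.226 0.235] rim [0.607 0.22  0.257] d [ 0.6  -0.08  0.79] low 0.221 [0.26 0.4  0.41] [0.43 0.42 0.5 ]
0.1 [0.592 0.176 0.222] rim [0.611 0.175 0.243] d [0.69 0.08 0.72] low 0.19 [0.28 0.39 0.38] [0.45 0.41 0.47]
0.2 [0.589 0.129 0.213] rim [0.61  0.132 0.231] d [0.77 0.23 0.59] low 0.166 [0.29 0.37 0.36] [0.46 0.39 0.44]
0.3 [0.584 0.083 0.207] rim [0.607 0.089 0.221] d [0.83 0.35 0.43] low 0.149 [0.3  0.35 0.34] [0.47 0.37 0.41]
0.4 [0.577 0.039 0.204] rim [0.601 0.048 0.213] d [0.87 0.43 0.23] low 0.14 [0.3  0.33 0.32] [0.48 0.35 0.38]
0.5 [ 0.567 -0.002  0.203] rim [0.593 0.009 0.206] d [0.88 0.48 0.02] low 0.133 [0.31 0.31 0.3 ] [0.49 0.33 0.35]
0.6 [ 0.556 -0.041  0.204] rim [ 0.582 -0.029  0.201] d [ 0.85  0.48 -0.2 ] low 0.123 [0.31 0.29 0.28] [0.5  0.3  0.32]
0.7 [ 0.544 -0.077  0.207] rim [ 0.568 -0.066  0.198] d [ 0.78  0.46 -0.42] low 0.12 [0.32 0.26 0.26] [0.5  0.28 0.3 ]
0.8 [ 0.532 -0.11   0.212] rim [ 0.553 -0.1    0.197] d [ 0.68  0.41 -0.61] low 0.124 [0.32 0.24 0.25] [0.51 0.25 0.27]
0.9 [ 0.519 -0.14   0.217] rim [ 0.537 -0.132  0.197] d [ 0.54  0.34 -0.77] low 0.134 [0.31 0.22 0.23] [0.5  0.23 0.25]
1.0 [ 0.506 -0.167  0.224] rim [ 0.519 -0.161  0.2  ] d [ 0.36  0.25 -0.9 ] low 0.149 [0.31 0.2  0.22] [0.5  0.2  0.22]
```

View pics/w3o.png

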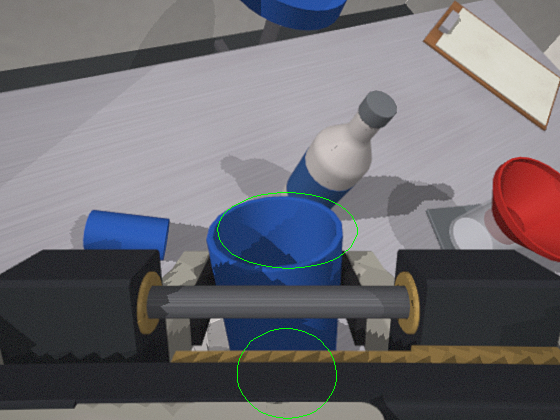

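The cup is lifted; its rim at (275,230) is about 12 px left of the model. It centred itself in the jaws, so I set its lateral offset to 0.

```bash
cat > pour.py <<'E'
from plan import *
c=np.load('cup.npz');axt=c['ax'];bt=c['b'].copy();bt[0]=0
def rim(q):
    t,r=fk(q,P);return t+r.apply(bt)+r.apply(axt)*.095,r.apply(axt)
def low(q,zs=(-.055,-.2)):
    t,r=fk(q,P);return min((t+r.apply([x,y,z]))[2] for x in(-.097,.097) for y in(-.039,.039) for z in zs)
def wp(q0,xy,zr,dz,fs=.25,lw=.15):
    def res(q):
        p,d=rim(q);F,S,_,_=wpts(q)
        return np.r_[(p[:2]-xy)*5,max(0,zr[0]-p[2])*5,max(0,p[2]-zr[1])*5,(d[2]-dz)*2,max(0,lw-low(q))*5,max(0,fs-min(F[2],S[2]))*3,.01*(q-q0)]
    k=ik(res,q0);p,d=rim(k.x);F,S,_,_=wpts(k.x);print(k.x.round(2),np.abs(k.fun[:7]).max().round(3),'rim',p.round(3),'d',d.round(2),'low',low(k.x).round(3),'F',F.round(2),'S',S.round(2),'tz',fk(k.x,P)[1].apply([0,0,1]).round(2));return k.x
E
python3 - <<'E'
from pour import *
q,T=now()
ws=[q]
f=FUN[:2]
qp=np.load('qp.npy')
for u,xy,zr,dz in((0.0,[.59,.05],(.27,.29),.72),(.0,f+[-.005,-.005],(.24,.26),.6),(.25,f+[-.015,-.01],(.22,.25),.2),(.5,f+[-.02,-.01],(.2,.24),-.25),(.75,f+[-.015,-.01],(.18,.23),-.65),(1,f,(.175,.21),-.9)):
    q0=ws[-1]+(qp-ws[-1])*(.3 if len(ws)<3 else .45)
    ws.append(wp(q0,np.array(xy),zr,dz))
np.save('ws.npy',ws)
rows(ws[:3])
E
```

```text
[ 0.83  0.24 -0.67  0.83 -1.27 -0.23] 0.0 rim [0.59 0.05 0.29] d [0.69 0.01 0.72] low 0.233 F [0.29 0.32 0.42] S [0.46 0.31 0.5 ] tz [ 0.3  -0.72 -0.63]
[ 0.52  0.25 -0.74  0.75 -1.3  -0.14] 0.0 rim [ 0.514 -0.166  0.26 ] d [ 0.77 -0.2   0.6 ] low 0.198 F [0.35 0.2  0.4 ] S [0.51 0.13 0.47] tz [-0.06 -0.79 -0.61]
[ 0.52  0.3  -0.76  0.76 -1.38  0.31] 0.0 rim [ 0.504 -0.171  0.25 ] d [0.98 0.04 0.2 ] low 0.188 F [0.35 0.2  0.37] S [0.52 0.14 0.44] tz [-0.12 -0.85 -0.52]
[ 0.55  0.39 -0.82  0.83 -1.45  0.65] 0.0 rim [ 0.499 -0.171  0.238] d [ 0.93  0.25 -0.25] low 0.167 F [0.34 0.2  0.32] S [0.52 0.16 0.37] tz [-0.11 -0.93 -0.35]
[ 0.56  0.52 -0.88  0.93 -1.53  0.92] 0.0 rim [ 0.504 -0.171  0.219] d [ 0.7   0.3  -0.65] low 0.15 F [0.32 0.2  0.26] S [0.51 0.18 0.29] tz [-0.07 -0.99 -0.14]
[ 0.56  0.55 -0.95  1.08 -1.53  1.31] 0.0 rim [ 0.519 -0.161  0.21 ] d [ 0.27  0.34 -0.9 ] low 0.172 F [0.3  0.18 0.25] S [0.49 0.2  0.26] tz [ 0.07 -1.   -0.07]
seg 6 minz 0.408 tcp mid [0.586 0.136 0.252] end [0.57  0.05  0.271]
seg 7 minz 0.396 tcp mid [ 0.547 -0.045  0.259] end [ 0.492 -0.16   0.244]
13 [-0, -0.03, 0.006, -0.036, 0.016, -0.014, -0.002, -0.03, 0.006, -0.035, 0.018, -0.014, -0.003, -0.029, 0.006, -0.035, 0.019, -0.015, -0.004, -0.029, 0.006, -0.034, 0.021, -0.015, -0.005, -0.029, 0.006, -0.033, 0.022, -0.016, -0.007, -0.028, 0.007, -0.032, 0.024, -0.016, -0.006, -0.032, -0.004, -0.011, 0.022, -0.048, -0.008, -0.032, -0.004, -0.01, 0.023, -0.048, -0.01, -0.031, -0.004, -0.009, 0.023, -0.048, -0.011, -0.03, -0.004, -0.008, 0.024, -0.048, -0.013, -0.029, -0.004, -0.007, 0.024, -0.048, -0.015, -0.028, -0.003, -0.005, 0.025, -0.048, -0.016, -0.027, -0.003, -0.004, 0.025, -0.049]
```

>>> {"method": "apply_moves", "body": {
  "increments": [0,-0.015,0.005,-0.018,0.008,-0.007,0,-0.025,0.005,-0.03,0.013,-0.012,0,-0.03,0.006,-0.035,0.016,-0.014,-0.003,-0.03,0.006,-0.035,0.019,-0.015,-0.004,-0.029,0.006,-0.034,0.021,-0.015,-0.005,-0.029,0.006,-0.033,0.022,-0.016,-0.007,-0.028,0.005,-0.032,0.024,-0.016,-0.006,-0.032,-0.003,-0.011,0.022,-0.048,-0.008,-0.032,-0.003,-0.01,0.023,-0.048,-0.01,-0.031,-0.004,-0.009,0.023,-0.048,-0.011,-0.03,-0.004,-0.008,0.024,-0.048,-0.013,-0.029,-0.004,-0.007,0.024,-0.048,-0.012,-0.02,-0.003,-0.005,0.02,-0.04,-0.008,-0.015,-0.002,-0.004,0.012,-0.025,0,0,0,0,0,0]
}}

```text
t: 10.88
eef_pos: [0.4832, -0.1887, 0.2427]
ee_rot: [-2.482, -0.755, -2.531]
force: [-0.9, -0.6, -1.5]
width: 0.0566
```

```bash
python3 - <<'E'
from pour import *
q,T=now();s=arm.get_state();print(T[0].round(3),q.round(2),s['width'],rim(q))
ws=np.load('ws.npy');w=[q]+[wp(x,xy,zr,dz) for x,xy,zr,dz in zip(ws[3:],[FUN[:2]+v for v in([-.015,-.01],[-.02,-.01],[-.015,-.01],[0,0])],[(.22,.25),(.2,.24),(.18,.23),(.175,.21)],[.2,-.25,-.65,-.9])]
np.save('ws2.npy',w);rows(w[:3],amax=.115,jmax=.13);rows(w[2:],amax=.115,jmax=.13)
E
```

```text
[ 0.483 -0.189  0.243] [ 0.47  0.26 -0.77  0.79 -1.31 -0.11] 0.05663183383596532 (array([ 0.50640506, -0.19417606,  0.25795605]), array([ 0.80051538, -0.18152483,  0.5711601 ]))
[ 0.52  0.3  -0.76  0.76 -1.38  0.31] 0.0 rim [ 0.504 -0.171  0.25 ] d [0.98 0.04 0.2 ] low 0.188 F [0.35 0.2  0.37] S [0.52 0.14 0.44] tz [-0.12 -0.85 -0.52]
[ 0.55  0.39 -0.82  0.83 -1.45  0.65] 0.0 rim [ 0.499 -0.171  0.238] d [ 0.93  0.25 -0.25] low 0.167 F [0.34 0.2  0.32] S [0.52 0.16 0.37] tz [-0.11 -0.93 -0.35]
[ 0.56  0.52 -0.88  0.93 -1.53  0.92] 0.0 rim [ 0.504 -0.171  0.219] d [ 0.7   0.3  -0.65] low 0.15 F [0.32 0.2  0.26] S [0.51 0.18 0.29] tz [-0.07 -0.99 -0.14]
[ 0.56  0.55 -0.95  1.08 -1.53  1.31] 0.0 rim [ 0.519 -0.161  0.21 ] d [ 0.27  0.34 -0.9 ] low 0.172 F [0.3  0.18 0.25] S [0.49 0.2  0.26] tz [ 0.07 -1.   -0.07]
seg 5 minz 0.371 tcp mid [ 0.481 -0.182  0.244] end [ 0.477 -0.171  0.246]
seg 5 minz 0.323 tcp mid [ 0.474 -0.174  0.245] end [ 0.473 -0.177  0.246]
10 [-0.001, 0.003, 0, -0.004, 0.081, 0.05, -0.001, 0.003, 0, -0.004, 0.082, 0.049, -0.001, 0.003, 0, -0.004, 0.082, 0.048, -0.00
[... 152 characters left out ...]
 0.087, 0.045, -0.001, -0.001, 0, -0.026, 0.088, 0.043, -0, -0.001, 0, -0.026, 0.089, 0.042, -0, -0.001, 0, -0.026, 0.09, 0.04]
seg 5 minz 0.263 tcp mid [ 0.477 -0.179  0.243] end [ 0.485 -0.178  0.238]
seg 5 minz 0.25 tcp mid [ 0.496 -0.176  0.238] end [ 0.512 -0.169  0.236]
10 [0.002, -0.001, -0.002, -0.035, 0.083, 0.033, 0.002, -0.001, -0.002, -0.035, 0.084, 0.032, 0.002, -0, -0.002, -0.035, 0.084, 0.03, 0.003, 0, -0.002, -0.035, 0.085, 0.029, 0.003, 0.001, -0.002, -0.035, 0.085, 0.027, 0.006, 0.001, 0, -0.01, 0.091, 0.039, 0.006, 0.001, -0, -0.011, 0.092, 0.038, 0.005, 0.002, -0, -0.013, 0.092, 0.037, 0.005, 0.002, -0.001, -0.015, 0.093, 0.036, 0.005, 0.002, -0.001, -0.016, 0.093, 0.035]
```

>>> {"method": "apply_moves", "body": {
  "increments": [-0.003,0.003,0,-0.004,0.081,0.05,-0.003,0.003,0,-0.004,0.082,0.049,-0.003,0.003,-0.001,-0.004,0.082,0.048,-0.002,0.003,-0.001,-0.003,0.083,0.047,-0.001,0.003,-0.001,-0.003,0.083,0.046,-0.001,-0.002,-0.001,-0.026,0.086,0.047,-0.001,-0.001,-0.001,-0.026,0.087,0.045,0,0,0,0,0,0]
}}

```text
t: 11.55
eef_pos: [0.4603, -0.1863, 0.2366]
ee_rot: [2.861, -1.103, -1.41]
force: [-0.9, -0.8, -1.9]
width: 0.0569
```

```bash
python3 - <<'E'
from pour import *
q,T=now();print(T[0].round(3),q.round(2),rim(q),low(q))
ws=np.load('ws2.npy');w=[q]+[wp(x,xy,zr,dz) for x,xy,zr,dz in zip(ws[2:],[FUN[:2]+v for v in([-.025,-.01],[-.02,-.01],[0,0])],[(.2,.23),(.18,.21),(.175,.2)],[-.25,-.65,-.92])]
rows(w,amax=.08,jmax=.13)
E
```

```text
[ 0.46  -0.186  0.237] [ 0.53  0.34 -0.82  0.79 -1.4   0.46] (array([ 0.48848241, -0.18263735,  0.23544981]), array([ 0.98937192,  0.14406599, -0.01970276])) 0.16954876173969724
[ 0.55  0.39 -0.83  0.82 -1.44  0.65] 0.0 rim [ 0.494 -0.171  0.23 ] d [ 0.94  0.25 -0.25] low 0.16 F [0.33 0.2  0.32] S [0.51 0.16 0.37] tz [-0.12 -0.93 -0.36]
[ 0.55  0.48 -0.88  0.91 -1.47  1.01] 0.0 rim [ 0.499 -0.171  0.21 ] d [ 0.67  0.36 -0.65] low 0.15 F [0.32 0.2  0.28] S [0.51 0.18 0.31] tz [-0.08 -0.97 -0.23]
[ 0.55  0.55 -0.96  1.1  -1.5   1.42] 0.0 rim [ 0.519 -0.161  0.2  ] d [ 0.16  0.36 -0.92] low 0.173 F [0.29 0.18 0.25] S [0.48 0.19 0.26] tz [ 0.08 -0.99 -0.09]
seg 4 minz 0.321 tcp mid [ 0.464 -0.182  0.238] end [ 0.468 -0.177  0.238]
seg 7 minz 0.28 tcp mid [ 0.473 -0.179  0.235] end [ 0.481 -0.18   0.229]
seg 8 minz 0.25 tcp mid [ 0.498 -0.177  0.229] end [ 0.515 -0.17   0.226]
19 [0.002, 0.002, 0, -0.013, 0.056, 0.03, 0.002, 0.002, 0, -0.013, 0.057, 0.029, 0.002, 0.002, 0, -0.013, 0.057, 0.028, 0.002, 0.002, 0, -0.013, 0.057, 0.027, 0.002, -0.001, -0.001, -0.012, 0.064, 0.029, 0.002, -0.001, -0.001, -0.012, 0.064, 0.028, 0.002, -0.001, -0.001, -0.013, 0.065, 0.028, 0.002, -0, -0.001, -0.013, 0.065, 0.027, 0.002, -0, -0.001, -0.013, 0.065, 0.026, 0.002, -0, -0.001, -0.013, 0.066, 0.025, 0.002, -0, -0.001, -0.013, 0.066, 0.024, 0.004, 0, 0, -0.015, 0.063, 0.033, 0.004, 0.001, 0, -0.015, 0.064, 0.032, 0.004, 0.001, -0, -0.016, 0.064, 0.032, 0.004, 0.001, -0, -0.017, 0.064, 0.031, 0.004, 0.001, -0, -0.017, 0.065, 0.03, 0.004, 0.002, -0.001, -0.018, 0.065, 0.029, 0.004, 0.002, -0.001, -0.018, 0.065, 0.029, 0.004, 0.002, -0.001, -0.019, 0.065, 0.028]
```

>>> {"method": "apply_moves", "body": {
  "increments": [0.002,0.002,0,-0.013,0.056,0.03,0.002,0.002,0,-0.013,0.057,0.029,0.002,0.002,0,-0.013,0.057,0.028,0.002,0.002,0,-0.013,0.057,0.027,0.002,-0.001,-0.001,-0.012,0.064,0.029,0.002,-0.001,-0.001,-0.012,0.064,0.028,0.002,-0.001,-0.001,-0.013,0.065,0.028,0.002,0,-0.001,-0.013,0.065,0.027,0.002,0,-0.001,-0.013,0.065,0.026,0.002,0,-0.001,-0.013,0.066,0.025,0.002,0,-0.001,-0.013,0.066,0.024,0.004,0,0,-0.015,0.063,0.033,0.004,0.001,0,-0.015,0.064,0.032,0.004,0.001,0,-0.016,0.064,0.032,0.004,0.001,0,-0.017,0.064,0.031,0.004,0.001,0,-0.017,0.065,0.03,0.004,0.002,-0.001,-0.018,0.065,0.029,0.004,0.002,-0.001,-0.018,0.065,0.029,0,0,0,0,0,0,0,0,0,0,0,0]
}}

```text
t: 13.22
eef_pos: [0.5074, -0.1825, 0.2285]
ee_rot: [1.674, -0.268, 0.031]
force: [0.3, 0.1, -1.2]
width: 0.0569
```

```bash
python3 - <<'E'
from pour import *
q,T=now();print(T[0].round(3),q.round(2),rim(q),arm.get_state()['width'])
a=save('scene','s4.png');b=save('top','t4.png');w=save('wrist','w4.png')
f=lambda i,x,y:cv2.resize(i[y:y+100,x:x+133],(399,300),interpolation=2)
cv2.imwrite('pics/m4.png',np.vstack([np.hstack([f(a,130,135),f(b,310,170)]),np.hstack([cv2.resize(w,(399,300)),np.zeros((300,399,3),np.uint8)])])[:,:,::-1])
E
```

```text
[ 0.507 -0.182  0.228] [ 0.53  0.54 -0.96  1.1  -1.5   1.36] (array([ 0.51414452, -0.17319359,  0.20335226]), array([ 0.22640188,  0.35989261, -0.90510745])) 0.056871274696886236
```

View pics/m4.png

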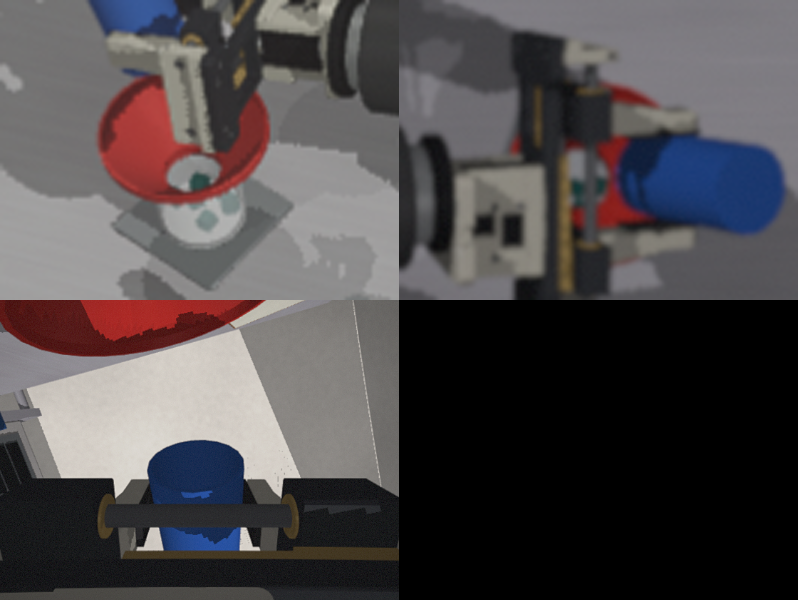

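Caps are visible lying in the jar (scene crop about (205,210)). A short shake, then I roll back, still over the funnel.

>>> {"method": "apply_moves", "body": {
  "increments": [0,0,0.012,0,0.05,0,0,0,-0.012,0,-0.05,0,0,0,0.012,0,0.05,0,0,0,-0.012,0,-0.05,0,0,0,0.01,0,0,0,0,0,0,0,0,0]
}}

```text
t: 13.87
eef_pos: [0.5079, -0.1823, 0.2397]
ee_rot: [1.678, -0.278, 0.026]
force: [0.1, -0.0, -1.3]
width: 0.057
```

```bash
python3 - <<'E'
from pour import *
q,T=now();print(T[0].round(3),q.round(2),rim(q))
ws=np.load('ws2.npy');w=[q,ws[2],ws[1]]
# to above: back to safe pose at lift
L=np.array([.83,.24,-.67,.83,-1.27,-.23])
rows(w,amax=.11,jmax=.13); rows([ws[1],np.load('ws.npy')[2],L],amax=.11,jmax=.13)
E
```

```text
[ 0.508 -0.182  0.24 ] [ 0.53  0.52 -0.95  1.09 -1.51  1.38] (array([ 0.51493677, -0.17294876,  0.21471917]), array([ 0.23721572,  0.36306717, -0.901061  ]))
seg 10 minz 0.261 tcp mid [ 0.491 -0.184  0.246] end [ 0.473 -0.177  0.246]
seg 5 minz 0.323 tcp mid [ 0.474 -0.176  0.245] end [ 0.477 -0.171  0.246]
15 [-0.004, -0.001, 0.002, 0.025, -0.093, -0.031, -0.004, -0.001, 0.001, 0.024, -0.093, -0.033, -0.004, -0, 0.001, 0.023, -0.092, -0.034, -0.004, -0, 0.001, 0.023, -0.092, -0.035, -0.004, 0, 0.001, 0.022, -0.091, -0.037, -0.004, 0.001, 0, 0.021, -0.09, -0.038, -0.004, 0.001, 0, 0.021, -0.09, -0.04, -0.004, 0.001, -0, 0.02, -0.089, -0.042, -0.003, 0.002, -0, 0.02, -0.088, -0.043, -0.003, 0.002, -0, 0.019, -0.087, -0.045, 0, 0.001, -0, 0.026, -0.09, -0.04, 0, 0.001, -0, 0.026, -0.089, -0.042, 0.001, 0.001, -0, 0.026, -0.088, -0.043, 0.001, 0.001, 0, 0.026, -0.087, -0.045, 0.001, 0.002, 0, 0.026, -0.086, -0.047]
seg 5 minz 0.371 tcp mid [ 0.482 -0.167  0.245] end [ 0.492 -0.16   0.244]
seg 7 minz 0.396 tcp mid [ 0.535 -0.076  0.256] end [0.57  0.048 0.273]
12 [0.003, 0.002, -0.001, 0.011, -0.092, -0.045, 0.003, 0.002, -0, 0.012, -0.091, -0.047, 0.003, 0.002, -0, 0.013, -0.09, -0.048, 0.003, 0.002, -0, 0.014, -0.089, -0.05, 0.003, 0.003, 0, 0.015, -0.088, -0.051, 0.016, 0.027, 0.004, 0.004, -0.025, 0.048, 0.014, 0.028, 0.004, 0.005, -0.025, 0.048, 0.013, 0.029, 0.004, 0.006, -0.024, 0.048, 0.011, 0.03, 0.004, 0.008, -0.024, 0.048, 0.01, 0.031, 0.004, 0.009, -0.024, 0.048, 0.008, 0.031, 0.004, 0.01, -0.023, 0.048, 0.006, 0.032, 0.005, 0.011, -0.023, 0.047]
```

>>> {"method": "apply_moves", "body": {
  "increments": [-0.004,-0.001,0.002,0.025,-0.093,-0.031,-0.004,-0.001,0.001,0.024,-0.093,-0.033,-0.004,0,0.001,0.023,-0.092,-0.034,-0.004,0,0.001,0.023,-0.092,-0.035,-0.004,0,0.001,0.022,-0.091,-0.037,-0.004,0.001,0,0.021,-0.09,-0.038,-0.004,0.001,0,0.021,-0.09,-0.04,-0.004,0.001,0,0.02,-0.089,-0.042,-0.003,0.002,0,0.02,-0.088,-0.043,-0.003,0.002,0,0.019,-0.087,-0.045,0,0.001,0,0.026,-0.09,-0.04,0,0.001,0,0.026,-0.089,-0.042,0.001,0.001,0,0.026,-0.088,-0.043,0.001,0.001,0,0.026,-0.087,-0.045,0.001,0.002,0,0.026,-0.086,-0.047]
}}

```text
t: 15.12
eef_pos: [0.4688, -0.1706, 0.243]
ee_rot: [-2.863, -0.969, -2.037]
force: [-0.3, 0.0, -0.7]
width: 0.057
```

>>> {"method": "apply_moves", "body": {
  "increments": [0.003,0.002,0,0.011,-0.092,-0.045,0.003,0.002,0,0.012,-0.091,-0.047,0.003,0.002,0,0.013,-0.09,-0.048,0.003,0.002,0,0.014,-0.089,-0.05,0.003,0.003,0,0.015,-0.088,-0.051,0.016,0.027,0.004,0.004,-0.025,0.048,0.014,0.028,0.004,0.005,-0.025,0.048,0.013,0.029,0.004,0.006,-0.024,0.048,0.011,0.03,0.004,0.008,-0.024,0.048,0.01,0.031,0.004,0.009,-0.024,0.048,0.008,0.031,0.004,0.01,-0.023,0.048,0.006,0.032,0.005,0.011,-0.023,0.047,0,0,0,0,0,0]
}}

```text
t: 16.2
eef_pos: [0.5606, 0.0562, 0.2739]
ee_rot: [-2.366, -0.389, -2.315]
force: [0.6, 1.1, 0.1]
width: 0.0568
```

```bash
python3 - <<'E'
from pour import *
q,T=now();print(T[0].round(3),q.round(2),rim(q),arm.get_state()['width'])
a=save('scene','s5.png');b=save('top','t5.png');w=save('wrist','w5.png')
f=lambda i,x,y,W,H:cv2.resize(i[y:y+H,x:x+W],(399,300),interpolation=2)
print('scene rim px',proj('scene',rim(q)[0]))
u,v=proj('scene',rim(q)[0])[0].astype(int)
cv2.imwrite('pics/m5.png',np.vstack([np.hstack([f(a,160,160,80,60),f(b,335,190,80,60)]),np.hstack([cv2.resize(w,(399,300)),f(a,u-40,v-30,80,60)])])[:,:,::-1])
E
```

```text
[0.561 0.056 0.274] [ 0.85  0.2  -0.7   0.83 -1.23 -0.38] (array([0.57859489, 0.0533077 , 0.29526984]), array([ 0.60412537, -0.09966337,  0.7906325 ])) 0.05680887106703549
scene rim px [[267.52733168 170.11467639]]
```

View pics/m5.png

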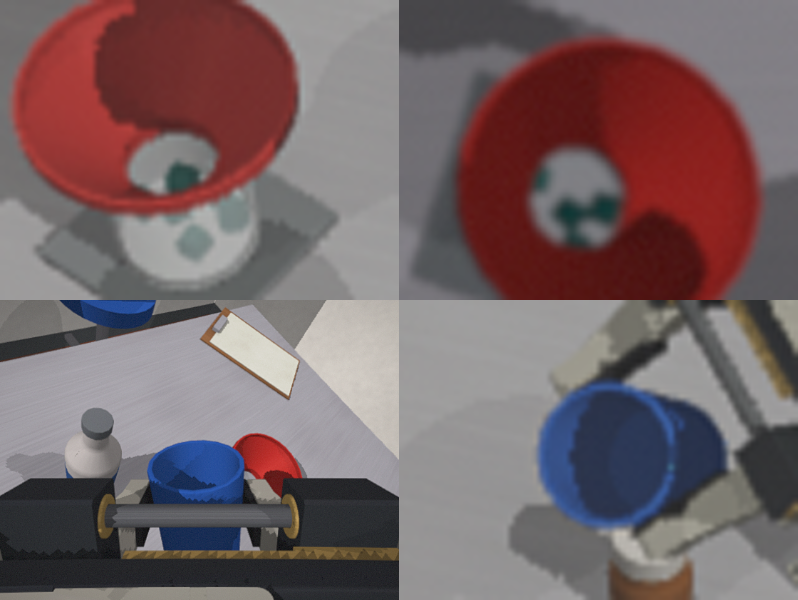

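All views agree: the cup is empty (lower right, floor visible at (640,455)). The caps lie in the jar, and at least four show through the spout in the top view. The rim sits in the same place in the wrist view as after the lift, so the cup has not slipped. I go back to the lift pose and check for stray teal.

```bash
cat > ret.py <<'E'
from plan import *
import sys
gr=np.load('gr.npz');T1=(gr['t']+[0,0,float(sys.argv[1])],rot(gr['e']));q,T=now();line(T,T1,int(sys.argv[2]));s=arm.get_state();print(s['t'],s['width'],np.round(s['force'],1))
E
python3 ret.py .116 8
python3 - <<'E'
from h import *
for n in('s5','t5'):
    H,s,v=cv2.split(cv2.cvtColor(cv2.imread(f'pics/{n}.png'),cv2.COLOR_BGR2HSV))
    m=((abs(H.astype(int)-88)<10)&(s>90)).astype(np.uint8);k,l,st,c=cv2.connectedComponentsWithStats(m)
    print(n,[(c[i].round().astype(int).tolist(),int(st[i,4])) for i in range(1,k) if st[i,4]>4])
E
```

```text
delta [ 0.034   0.1737 -0.0382] [ 0.1052 -0.0298  0.1634] per 8 [ 0.0042  0.0217 -0.0048] [ 0.0131 -0.0037  0.0204]
16.35 0.05687164401202434 [-0.  -0.5 -0.7]
s5 [([196, 195], 10), ([421, 231], 45), ([435, 235], 48), ([419, 241], 48), ([433, 245], 50), ([416, 250], 51), ([431, 255], 51), ([414, 260], 55), ([428, 265], 52), ([411, 271], 54), ([426, 276], 55)]
t5 [([126, 203], 40), ([139, 204], 45), ([125, 215], 38), ([137, 214], 7), ([369, 232], 11), ([375, 231], 14)]
```

No stray teal anywhere except the rack tubes and the jar.

>>> {"method": "apply_moves", "body": {
  "increments": [0.004,0.022,-0.004,0.013,-0.004,0.02,0.004,0.022,-0.004,0.013,-0.004,0.02,0.004,0.022,-0.004,0.013,-0.004,0.02,0.004,0.022,-0.004,0.013,-0.004,0.02,0.004,0.022,-0.004,0.013,-0.004,0.02,0.004,0.022,-0.004,0.013,-0.004,0.02,0.004,0.015,-0.003,0.008,-0.002,0.012,0,0,0,0,0,0,0,0,0,0,0,0]
}}

```text
t: 17.1
eef_pos: [0.5872, 0.2074, 0.2406]
ee_rot: [-2.408, -0.308, -2.172]
force: [-0.3, -0.1, -0.7]
width: 0.057
```

```bash
python3 ret.py .10 1
```

```text
delta [ 0.0054  0.0177 -0.0224] [ 0.013  -0.0056  0.0286] per 1 [ 0.0054  0.0177 -0.0224] [ 0.013  -0.0056  0.0286]
17.1 0.057012841678022425 [-0.3 -0.1 -0.7]
```

>>> {"method": "apply_moves", "body": {
  "increments": [0.003,0.009,-0.006,0.007,-0.003,0.014,0.003,0.009,-0.006,0.007,-0.003,0.014,0,0,-0.01,0,0,0,0,0,0,0,0,0,0,0,0,0,0,0]
}}

```text
t: 17.52
eef_pos: [0.5935, 0.2263, 0.2155]
ee_rot: [-2.412, -0.293, -2.141]
force: [-0.3, 0.3, -1.1]
width: 0.0568
```

```bash
python3 ret.py .05 3
```

```text
delta [-0.0008 -0.0013 -0.0472] [-0.0015 -0.0001 -0.0015] per 3 [-0.0003 -0.0004 -0.0157] [-0.0005 -0.     -0.0005]
17.5167 0.05679588038212373 [-0.3  0.3 -1.1]
```

>>> {"method": "apply_moves", "body": {
  "increments": [0,-0.001,-0.014,0,0,0,0,0,-0.014,0,0,0,0,0,-0.014,0,0,0,0,0,0,0,0,0,0,0,0,0,0,0]
}}

```text
t: 17.93
eef_pos: [0.5935, 0.2231, 0.1731]
ee_rot: [-2.411, -0.292, -2.144]
force: [-0.4, 1.4, -0.4]
width: 0.0568
```

```bash
python3 ret.py .0 1
```

```text
delta [-0.0009  0.0019 -0.0548] [-0.0015  0.0005  0.0011] per 1 [-0.0009  0.0019 -0.0548] [-0.0015  0.0005  0.0011]
17.9333 0.05681310783116157 [-0.4  1.4 -0.4]
```

>>> {"method": "apply_moves", "body": {
  "increments": [0,0.001,-0.012,0,0,0,0,0.001,-0.012,0,0,0,0,0,-0.012,0,0,0,0,0,-0.008,0,0,0,0,0,0,0,0,0,0,0,0,0,0,0]
}}

```text
t: 18.43
eef_pos: [0.5944, 0.2249, 0.1281]
ee_rot: [-2.409, -0.29, -2.146]
force: [0.1, 0.6, -0.6]
width: 0.0567
```

```bash
python3 ret.py .0 1
```

```text
delta [-0.0017  0.0002 -0.0098] [-0.0025  0.0037  0.0026] per 1 [-0.0017  0.0002 -0.0098] [-0.0025  0.0037  0.0026]
18.4333 0.056740037743399294 [ 0.1  0.6 -0.6]
```

>>> {"method": "apply_moves", "body": {
  "increments": [-0.001,0,-0.004,0,0,0,0,0,-0.003,0,0,0,0,0,-0.002,0,0,0,0,0,0,0,0,0,0,0,0,0,0,0]
}}

```text
t: 18.85
eef_pos: [0.5933, 0.2252, 0.1189]
ee_rot: [-2.409, -0.289, -2.146]
force: [0.4, -0.7, -1.2]
width: 0.0568
```

```bash
python3 ret.py .0 1
```

```text
delta [-0.0007 -0.0001 -0.0006] [-0.0033  0.0043  0.0028] per 1 [-0.0007 -0.0001 -0.0006] [-0.0033  0.0043  0.0028]
18.85 0.05679002068009445 [ 0.4 -0.7 -1.2]
```

>>> {"method": "apply_moves", "body": {
  "increments": [0,0,-0.001,0,0,0,0,0,0,0,0,0,0,0,0,0,0,0,0,0,0,0,0,0,0,0,0,0,0,0,0,0,0,0,0,0,0,0,0,0,0,0,0,0,0,0,0,0,0,0,0,0,0,0],
  "hand": 0
}}

```text
t: 19.6
eef_pos: [0.5942, 0.2272, 0.1193]
ee_rot: [-2.409, -0.285, -2.144]
force: [0.5, -1.2, -0.7]
width: 0.0876
```

```bash
python3 ret.py .0 1; python3 -c "
from plan import *
q,T=now();print(T[1].apply([0,0,-.1]))
save('wrist','w6.png')"
```

```text
delta [-0.0016 -0.0021 -0.001 ] [-0.0065  0.0066  0.0009] per 1 [-0.0016 -0.0021 -0.001 ] [-0.0065  0.0066  0.0009]
19.6 0.08757531997789499 [ 0.5 -1.2 -0.7]
[-0.04487603  0.05381684  0.07134346]
```

View pics/w6.png

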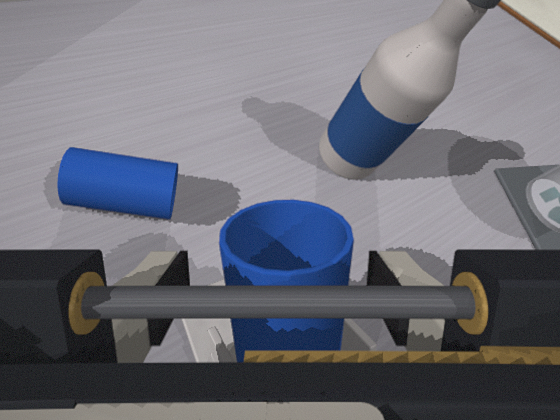

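The cup stands in the stand at (286,270) with the fingers clear on both sides, so I retreat along the tool axis.

>>> {"method": "apply_moves", "body": {
  "increments": [-0.004,0.005,0.007,0,0,0,-0.008,0.01,0.013,0,0,0,-0.01,0.012,0.016,0,0,0,-0.01,0.012,0.016,0,0,0,-0.01,0.012,0.016,0,0,0,-0.01,0.012,0.016,0,0,0,0,0,0,0,0,0,0,0,0,0,0,0]
}}

```text
t: 20.32
eef_pos: [0.5365, 0.2931, 0.2084]
ee_rot: [-2.413, -0.288, -2.144]
force: [0.0, -0.3, -0.2]
width: 0.0877
```

```bash
python3 - <<'E'
from plan import *
q,T=now();print(T[0])
im=save('wrist','w1.png').copy();sc=save('scene','s7.png');tp=save('top','t7.png');th=np.linspace(0,2*np.pi,40)
for s,rr in((0,.0275),(.095,.029)):
    c=proj('wrist',SEAT+s*AX+rr*(np.cos(th)[:,None]*lat+np.sin(th)[:,None]*up));cv2.polylines(im,[c.round().astype(np.int32)],True,(0,255,0),1)
f=lambda i,x,y,W,H:cv2.resize(i[y:y+H,x:x+W],(399,300),interpolation=2)
cv2.imwrite('pics/m7.png',np.vstack([np.hstack([cv2.resize(im,(399,300)),f(sc,300,205,80,80)]),np.hstack([f(sc,160,150,80,60),f(tp,335,190,80,60)])])[:,:,::-1])
E
sed -i 's/\[105:255,255:370\]/[60:250,200:400]/g' fitw.py; python3 fitw.py
```

```text
[0.53647732 0.2931012  0.20843877]
[[333, 86, 1, 1, 1], [313, 88, 64, 63, 1963], [200, 145, 6, 40, 159], [243, 163, 74, 87, 5754]]
[ 0.5582  0.2242 -0.1266] 0.2825430057824424 0.3212592125032227
[ 0.558   0.2238 -0.1126] 0.2830665482297917 0.3212592125032227
[ 0.5582  0.2242 -0.1256] 0.28201087005834263 0.3212592125032227
```

View pics/m7.png

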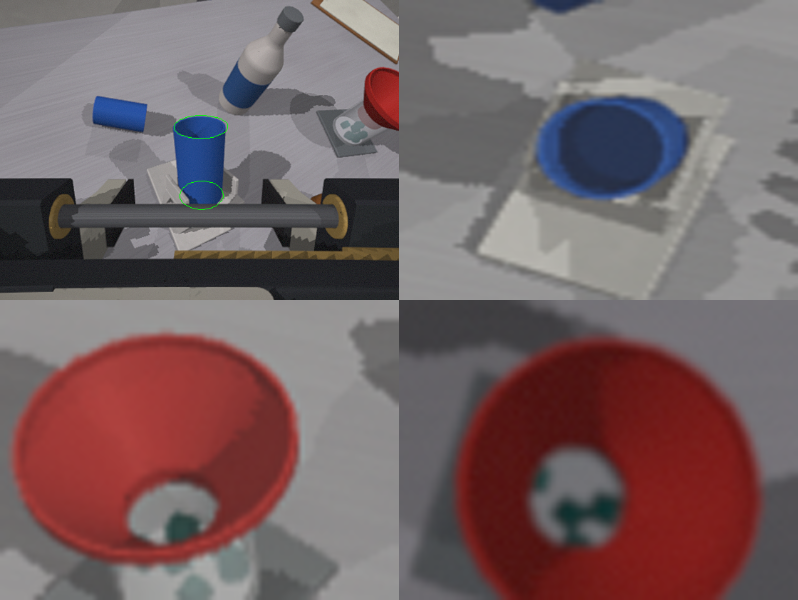

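```bash
python3 - <<'E'
from h import *
def comp(n,box):
    H,s,v=cv2.split(cv2.cvtColor(cv2.imread(f'pics/{n}.png'),cv2.COLOR_BGR2HSV));x0,y0,x1,y1=box
    m=((abs(H.astype(int)-114)<14)&(s>110)).astype(np.uint8)[y0:y1,x0:x1];c=max(cv2.findContours(m,0,1)[0],key=cv2.contourArea);return cv2.minAreaRect(c),cv2.boundingRect(c)
for n in('s0','s7'): print(n,comp(n,(305,215,375,290)))
for n in('t0','t7'): print(n,comp(n,(175,170,235,255)))
E
```

```text
s0 (((36.20588684082031, 28.323532104492188), (25.951313018798828, 29.83188247680664), 75.96376037597656), (21, 16, 31, 27))
s7 (((37.5, 29.0), (26.0, 29.0), 90.0), (23, 16, 30, 27))
t0 (((27.5, 31.0), (44.0, 25.0), 90.0), (15, 9, 26, 45))
t7 (((26.63673973083496, 31.098066329956055), (44.41221618652344, 24.492416381835938), 86.98721313476562), (14, 9, 26, 45))
```

```bash
python3 -c "
from station import arm
print(arm.get_state()['t'],arm.job_done())"
```

```text
the job is handed in; nothing more can be done
20.4667 None
```

I poured the caps from the blue cup through the funnel into the jar and set the empty cup back in its stand. I then backed the gripper off and handed the job in at t ≈ 20.5 s. No verdict is reported, so the result rests on my own last checks.

**Cup position:** the cup's outline in the scene and top pictures is within about 1–2 px (2–4 mm) of where it stood at the start. One late fit from the wrist camera disagreed, at about 7 mm. In that view the gripper hid the cup's foot, so I gave it less weight. It is still under the 12 mm limit.

**Caps:** the cup looked empty, and no teal showed anywhere except on the rack tubes and in the jar. At least four caps are clearly visible through the spout. I did not count all six one by one, because the funnel hides the rest.

**Other objects:** the bottle still stands, and the arm's route was planned clear of the bottle, pot and rack. I did not measure whether any of the three had moved.

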